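# Draw the tapped blind plug out of a valve manifold on a sine plate

## Task

The steel blind plug has to come out of the manifold block clamped on the tilted sine plate. Take the puller rod from its wooden stand, screw it clockwise into the plug's tapped hole until its collar is down on the plug, then draw the plug straight out along its axis and set it down in the steel bin, puller still screwed in, before you let go. Leave the other loose things on the cart where they are.

Things in the scene. Friction and masses are not known exactly. Their poses are not given: they have to be found in the camera images.
- fixture: Fixed. Steel sine plate, 156 x 118 mm footprint, top plate raised 30 deg at the far side, with an aluminium manifold block (104 x 84 x 70 mm) clamped on it. Origin: on the cart top under it; z vertical, x level, in the direction in which the plate rises. The block's upper face looks up and back toward the robot: its normal, the plug's axis, is (-0.5, 0, 0.866) in this frame.
- bore_mouth (a point): Centre of the plug's pocket in the plane of the manifold's upper face, at (-0.0625, 0, 0.1430) m in the fixture's frame; fixed to the fixture, axes as the fixture's.
- plug: Steel blind plug, 59 mm long, 0.25 to 0.4 kg, let in so that its face stands 1 mm below the block's face: fingers cannot get at it. Flange 66 x 46 x 8 mm in a pocket of that shape, so it cannot turn; round body 42 mm across. Origin: centre of its outer face; z points out along its axis, 30 deg from vertical. Spring plungers hold it: about 10 to 20 N to draw; it must rise 59 mm to be clear.
- plug_thread (a point): On the plug's axis 10 mm below its face, axes as the plug's: middle of the tapped hole. Hole 29.6 mm wide at the face; coarse right-hand two-start round thread from 2.5 to 16.5 mm deep, lead 20 mm a turn, 2 mm end play, 22.6 mm free inside the ridges; below it a smooth pilot bore 20.2 mm wide, 19 to 55 mm deep.
- puller: Loose dark steel puller rod, 161 mm long, 0.3 to 0.42 kg. Origin: tip of its nose; z along the rod to the handle. From the tip: smooth nose 18.6 mm across, tapered over its first 10 mm, core 21.2 mm across from 31 mm and thread ridges 27 mm across from 38 mm on, collar 35 mm across with its underside at 52.2 mm, shaft 15 mm across, round ribbed handle 34 mm across from 124 to 158 mm, domed end.
- puller_handle (a point): Middle of the puller's round handle, where to grip it: on its axis, 141 mm from the tip, at the start 147 mm above the cart. Axes as the puller's; its turn about z is arbitrary.
- thread_start (a point): On the puller's axis 38 mm from the tip, where its thread begins; the starts are not marked. Pushed straight in, the threads meet with the tip 36 to 47 mm below the plug's face; then 0.3 to 0.85 turn clockwise seen from the handle, sinking 20 mm a turn, brings the collar down on the plug (tip 52.2 mm below its face). Let go on the way, it stays in, leaning up to 7 mm.
- stand: Fixed wooden block 56 x 56 mm, 58 mm high, with a bore 29 mm wide, 55 mm deep, in which the puller stands upright, its collar on the block's top. Origin: centre of its underside.
- bin: Fixed grey steel bin, open above, 153 x 270 mm outside, 115 mm high, walls and floor 2 mm. Origin: centre of its underside; its long side is along its y. On its floor are two solid boxes that belong to it: x -40..40, y -75..-25, 30 mm high, and x -5..45, y 40..100, 20 mm high (mm in its frame); between them, at y -25..40, is bare floor.
- oiler: Bystander: squeeze oiler bottle with a pointed spout, 57 mm across, 151 mm tall, standing. Origin: centre of its underside.
- bolt_up: Bystander: T-slot bolt with nut, 66 mm tall, standing on its head. Origin: centre of its underside.
- bolt_flat: Bystander: T-slot bolt with nut, 66 mm long, lying. Origin: centre of its underside.
- insert_box: Bystander: small flat plastic box, 32 x 55 x 23 mm. Origin: centre of its underside.
- driver: Bystander: screwdriver with a pale grey handle, 30 x 163 mm, lying. Origin: centre of its underside.
- stone: Bystander: oil stone in its holder, 32 x 100 x 23 mm. Origin: centre of its underside.
- gauge_block: Bystander: ground steel set-up block with holes, 51 x 76 x 26 mm. Origin: centre of its underside.
Mind the look-alikes: they are no part of the job. What is shaped like the puller but purple is not meant.

How it is judged:
By the outcome, as a careful person would: the job done as asked, in the order asked, and still so for the second after the job is handed in, with the robot touching nothing.
It also fails if it takes over 72 s, if anything falls off the work surface, if the arm or the gripper's body presses on something with over 40 N, if the wrist force passes 120 N, or if a joint passes its speed limit or range.

## Robot

A 6-joint arm with a two-finger parallel gripper is mounted at the origin on a cart in front of the work surface, level with it; the furniture and walls round the work are solid. World frame = base frame: x ahead of the robot, y to its left, z up, the work surface at z = 0. Lengths are in m, angles in rad, forces in N, time in s.
With the tool pointing down it reaches from about 0.4 to 0.825 m from the base axis. Payload 7 kg.
Tool frame: the origin (TCP) lies at the centre of the arm's flange, where the gripper is bolted on; the fingertips stand 178 mm ahead of it and the grasp point (between the pads) lies 159 mm ahead of it; x points along the fingers, z is the direction in which the jaws open and shut, and the axes are right-handed (so a half turn about x gives the same grasp; the last joint's range is limited). The gripper opens to 88 mm and grips with 3 to 60 N. Pads are 19 mm wide; open, the fingers measure 130 mm over their backs; the gripper's body (78 mm by 193 mm) begins 47 mm behind the grasp point.
Start: joints at [1.423, 0.359, 0.012, 0, -1.224, -0.288], TCP at [0.285, 0.612, 0.405] pointing down, gripper open.
Joint ranges: [-3.07, 3.07], [-1.43, 2.12], [-1.02, 1.25], [-3.03, 1.67], [-3.05, -0], [-3.03, 3.03]. Speed limits (rad/s): [2.39, 2.39, 3.01, 3.14, 3.14, 3.14].

## Interface

Orientations are given as [roll, pitch, yaw] about the fixed x, y, z axes, in that order (R = Rz(yaw) Ry(pitch) Rx(roll)).
In Python, from station import telemetry, optics, job_done, finder gives the robot as it stands.
- The arm moves only by the tool play_rows, never from a script. Its argument "steps" is a list of rows, each an object of numbers: "gripper": the opening, from 0 (shut) to 1 (fully open); "tx", "ty", "tz": the shift along the tool's x, y, z in units of 25 mm (1.0 is 25 mm); "ax", "ay", "az": the turn, a rotation vector about the tool's x, y, z in units of 6 degrees (1.0 is 6 degrees). In form: [{"gripper": .., "tx": .., "ty": .., "tz": .., "ax": .., "ay": .., "az": ..}, ...]. A call has 1 to 20 rows; each row shifts and turns the commanded pose from where the row before left it, along the tool's axes as they then stand; what a row does not reach is not made up. A row lasts 1/12 s, in which the tool goes at most 41.7 mm and 7.16 degrees, less where a joint would pass 70% of its speed; a pose out of reach is approached as far as the arm can. A call is refused whole if a number of a shift passes 1 or a number of a turn 1, either way. A call with a gripper value outside its range is refused whole. The fingers move at their own pace and stop on an object; "newtons" is the grip in N (left out, the last holds). Time passes only in rows, so rows that do not move let the fingers close. It gives the time, the measured TCP pose, the force and the opening at its end, in the units of the state.
- telemetry.get_state(): the state, without advancing time (a new reading comes with each control period).
- optics.grab_frame(name): name is "scene" or "top"; returns the picture (384x512x3 uint8, red, green, blue); there is no depth.
- optics.calibration(name): a dict with "fx", "fy", "cx", "cy" (pixels), "k1" (the pictures are not rectified: a ray, as slopes to the right and down, at radius r is drawn at 1 + k1 r^2 times it, then the intrinsics apply), "T" (4x4, takes a point from camera to world coordinates). Camera axes: x right, y down, z forward; pixel columns grow to the right and rows downward; lengths in m; the calibration is good to about 2 mm. A picture is of the moment at which its call begins. calibration takes no time and is no camera call.
- job_done(): hands the job in, once; it reports no verdict.
Trained networks look in the newest picture that a camera, given by its name, has taken for a name from the list of things; names that differ only in an ending like _2 or _b are one class to them, and where a whole thing is asked for, a point or a joint stands for the part that bears it (a point fixed in the world has none). Each returns a list of dicts, best first, with "confidence" (0 to 1); they miss things now and then, are a little off and sometimes report something else, mostly with a low value. They report only what shows in the picture. A call takes as long as a camera call. They do not tell look-alikes from the thing itself.
- finder.look_for(query, camera): "extent" ([left, top, right, bottom] in pixels, round what is visible of it).
- finder.silhouettes(query, camera): "pixels" (384x512 bool, what is visible of it) and "extent" ([left, top, right, bottom] in pixels, round what is visible of it).
- finder.pinpoint(query, camera): "location" ([row, column] in pixels: a listed point, or the origin of a listed thing).
The state is a dict: "t": time; "q": joint angles; "qd": joint speeds; "joint_efforts": joint torques, N m; "eef_pos": TCP position; "ee_rot": TCP orientation; "force": force on the tool from outside, world axes, zero at the start; "moment": the same for the moment, N m; "width": finger opening in m.
Only numpy, scipy, OpenCV 4.12 (cv2) and the standard library are available. Lean on these libraries where they do the work, as an engineer would, in place of code of your own. Each camera call takes 0.05 s, during which the arm holds its last target.

## Working session

There is one attempt and no reset: what is moved stays moved. The work goes in short steps, Python scripts to look and compute and a tool call to move; the robot and the scene stay as the last step left them, time stands still between calls to the robot, and variables do not carry over. Pictures are saved under pics/ and viewed, and the job is handed in when it is done.

Besides the shell and the picture viewer there is one more tool, called after "Call:" in YAML: its name, and indented under it one key for each argument. play_rows: Moves the arm, as the interface text tells. Its arguments: {"type":"object","properties":{"steps":{"type":"array"},"newtons":{"type":"number"}},"required":["steps"]}

```bash
ls; mkdir -p pics
cat > h.py <<'E'
import numpy as np, cv2
from station import telemetry, optics, job_done, finder
from scipy.spatial.transform import Rotation as R
def save(n,f):
    im=optics.grab_frame(n); cv2.imwrite(f,cv2.cvtColor(im,cv2.COLOR_RGB2BGR)); return im
def ray(n,rc):
    c=optics.calibration(n); K=np.array([[c['fx'],0,c['cx']],[0,c['fy'],c['cy']],[0,0,1.]])
    d=np.array([(rc[1]-c['cx'])/c['fx'],(rc[0]-c['cy'])/c['fy']])
    u=d.copy()
    for _ in range(30): u=d/(1+c['k1']*(u@u))
    T=np.array(c['T']); v=T[:3,:3]@np.array([u[0],u[1],1]); return T[:3,3],v/np.linalg.norm(v)
def proj(n,p):
    c=optics.calibration(n);T=np.array(c['T']); q=T[:3,:3].T@(np.array(p)-T[:3,3]); u=q[:2]/q[2]; u=u*(1+c['k1']*(u@u))
    return np.array([c['cy']+c['fy']*u[1],c['cx']+c['fx']*u[0]])
def atz(n,rc,z):
    o,v=ray(n,rc); return o+v*(z-o[2])/v[2]
def tri(rays):
    A=np.zeros((3,3));b=np.zeros(3)
    for o,v in rays:
        P=np.eye(3)-np.outer(v,v);A+=P;b+=P@o
    x=np.linalg.solve(A,b); return x,[np.linalg.norm((np.eye(3)-np.outer(v,v))@(x-o)) for o,v in rays]
E
python3 - <<'E'
from h import *
np.set_printoptions(precision=4,suppress=True)
s=telemetry.get_state(); print(s)
for n in('scene','top'):
    save(n,f'pics/{n}0.png'); c=optics.calibration(n); print(n,c)
    for q in['puller_handle','puller','bore_mouth','plug','plug_thread','thread_start','stand','bin','fixture','oiler']:
        try: print(q,[(np.round(d['location']),round(d['confidence'],2)) for d in finder.pinpoint(q,n)])
        except Exception as e: print(q,e)
E
```

```text
pics
{'t': 0.0, 'q': array([ 1.4231,  0.3594,  0.011 , -0.0004, -1.2241, -0.2881]), 'qd': array([ 0.0003, -0.0002, -0.0001, -0.0013,  0.0003, -0.0002]), 'joint_efforts': array([ -0.0004, -58.2718,  29.3058,   6.9974,   0.007 ,  -0.0001]), 'eef_pos': array([0.2849, 0.6117, 0.4037]), 'ee_rot': array([ 0.0908,  1.5691, -1.916 ]), 'force': array([0.2949, 0.498 , 0.1837]), 'moment': array([ 0.0513,  0.059 , -0.0135]), 'width': 0.08759304456350865}
scene {'fx': 476.02950535539765, 'fy': 476.02950535539765, 'cx': 256.2483465466523, 'cy': 193.5528071447296, 'k1': -0.004405814192688014, 'T': array([[-0.8259, -0.3995,  0.3978,  0.146 ],
       [-0.5638,  0.5817, -0.5863,  0.6045],
       [ 0.0029, -0.7085, -0.7057,  0.8167],
       [ 0.    ,  0.    ,  0.    ,  1.    ]])}
puller_handle [(array([228., 277.]), 0.78), (array([194., 299.]), 0.71)]
puller [(array([240., 297.]), 0.78), (array([273., 275.]), 0.77)]
bore_mouth [(array([207., 229.]), 0.97)]
plug [(array([207., 230.]), 0.83)]
plug_thread [(array([209., 228.]), 0.84), (array([328., 234.]), 0.17)]
thread_start [(array([227., 296.]), 0.95),
[... 412 characters left out ...]
92],
       [-0.9991, -0.0422,  0.0074,  0.0217],
       [ 0.0015, -0.2077, -0.9782,  1.3636],
       [ 0.    ,  0.    ,  0.    ,  1.    ]])}
puller_handle [(array([223., 234.]), 0.78), (array([220., 269.]), 0.66), (array([228., 235.]), 0.23)]
puller [(array([227., 268.]), 0.6), (array([255., 292.]), 0.3)]
bore_mouth []
plug [(array([182., 232.]), 0.81)]
plug_thread [(array([179., 226.]), 0.92), (array([229., 230.]), 0.52)]
thread_start [(array([226., 233.]), 0.69), (array([225., 269.]), 0.64), (array([229., 181.]), 0.37)]
stand [(array([226., 235.]), 0.83), (array([175., 188.]), 0.3)]
bin [(array([201., 327.]), 0.75)]
fixture [(array([172., 233.]), 0.91)]
oiler [(array([199., 183.]), 0.86)]
```

View pics/scene0.png

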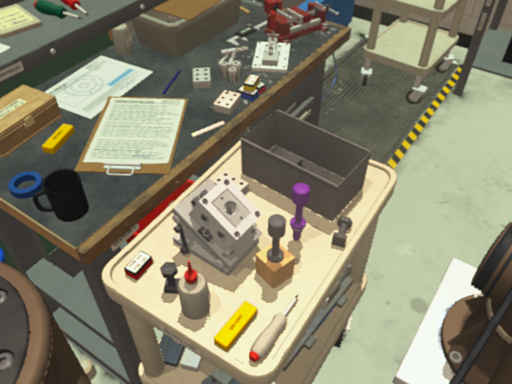

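View pics/top0.png

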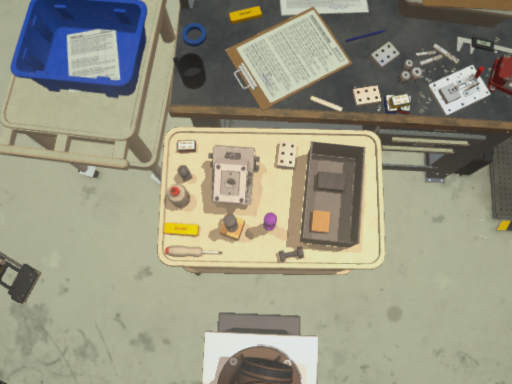

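Run:
```python
import cv2
a=cv2.imread('pics/scene0.png')[130:330,160:360]; b=cv2.imread('pics/top0.png')[130:280,150:350]
cv2.imwrite('pics/c1.png',cv2.resize(a,None,fx=3,fy=3,interpolation=2)); cv2.imwrite('pics/c2.png',cv2.resize(b,None,fx=4,fy=4,interpolation=2))
```

```text
(no output)
```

View pics/c1.png

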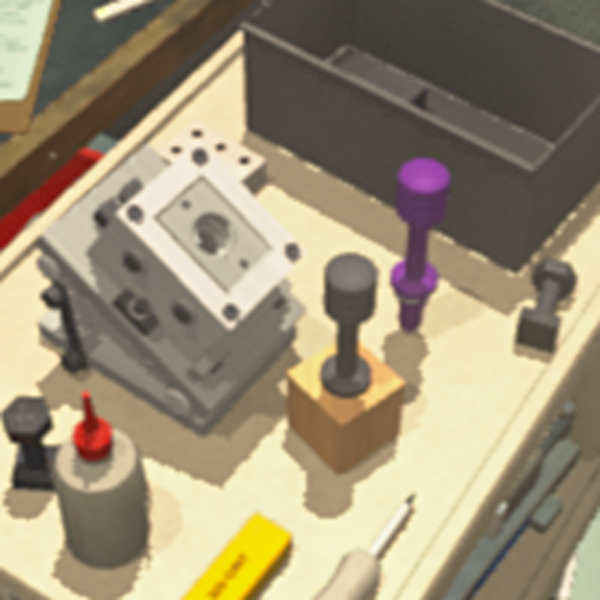

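View pics/c2.png

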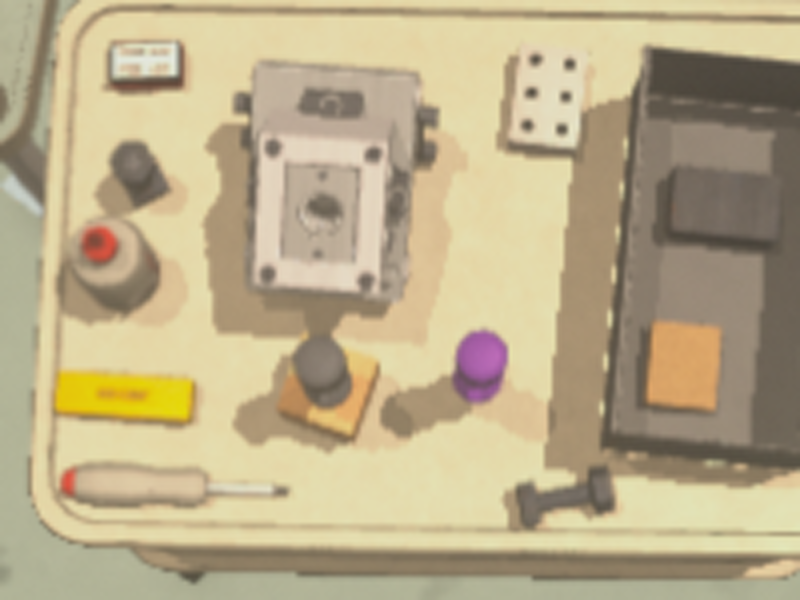

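The puller candidates are the dark one standing in the wooden block (scene row 228, col 277; top 223, 234) and the purple one standing free (scene 194, 299; top 220, 269). The dark one in the stand fits the description, and the crop confirms it. Next I measure the fixture's face, the handle and the bin more closely.

Run:
```python
from h import *
np.set_printoptions(precision=4,suppress=True)
print('handle',tri([ray('scene',(228,277)),ray('top',(223,234))]))
print('plug',tri([ray('scene',(207,230)),ray('top',(182,232))]))
print('plugthr',tri([ray('scene',(209,228)),ray('top',(179,226))]))
for n in('scene','top'):
    for q in['puller_handle','stand','bin','fixture','plug']:
        for d in finder.silhouettes(q,n)[:3]:
            m=d['pixels']; print(n,q,round(d['confidence'],2),np.round(d['extent']),m.sum(),'cen rc',np.argwhere(m).mean(0))
            np.save(f'pics/m_{n}_{q}_{round(d["confidence"],2)}.npy',m)
a=cv2.imread('pics/scene0.png')[170:250,190:290]; b=cv2.imread('pics/top0.png')[135:215,200:280]
cv2.imwrite('pics/c3.png',cv2.resize(a,None,fx=8,fy=7.5,interpolation=2)); cv2.imwrite('pics/c4.png',cv2.resize(b,None,fx=7.5,fy=7.5,interpolation=2))
```

```text
handle (array([0.4464, 0.0852, 0.1268]), [np.float64(0.0031042556786443362), np.float64(0.0031042556786444646)])
plug (array([0.5536, 0.0952, 0.1309]), [np.float64(0.000619946069936646), np.float64(0.0006199460699366122)])
plugthr (array([0.5542, 0.109 , 0.139 ]), [np.float64(0.0046764649210560465), np.float64(0.004676464921056218)])
scene puller_handle 0.95 [290. 181. 308. 238.] 746 cen rc [207.9223 298.9169]
scene puller_handle 0.82 [269. 218. 286. 264.] 609 cen rc [236.8998 275.4466]
scene puller_handle 0.27 [247. 300. 297. 360.] 833 cen rc [334.6399 268.9148]
scene bin 0.82 [240. 106. 370. 222.] 8714 cen rc [161.5834 304.6813]
scene fixture 0.83 [174. 177. 262. 276.] 5231 cen rc [227.2126 214.8209]
scene plug 0.77 [212. 192. 249. 226.] 664 cen rc [208.1355 230.5768]
top puller_handle 0.68 [223. 217. 240. 232.] 192 cen rc [222.6979 230.401 ]
top puller_handle 0.52 [263. 215. 280. 231.] 186 cen rc [221.5753 269.5323]
top stand 0.79 [221. 219. 244. 243.] 252 cen rc [230.4484 232.5238]
top bin 0.71 [301. 144. 364. 248.] 5798 cen rc [194.8663 332.9936]
top bin 0.47 [279. 245. 305. 261.] 195 cen rc [253.0308 291.1897]
top fixture 0.8 [205. 144. 261. 206.] 1996 cen rc [172.0792 232.7781]
top plug 0.83 [222. 171. 238. 197.] 419 cen rc [183.0907 229.6396]
```

View pics/c3.png

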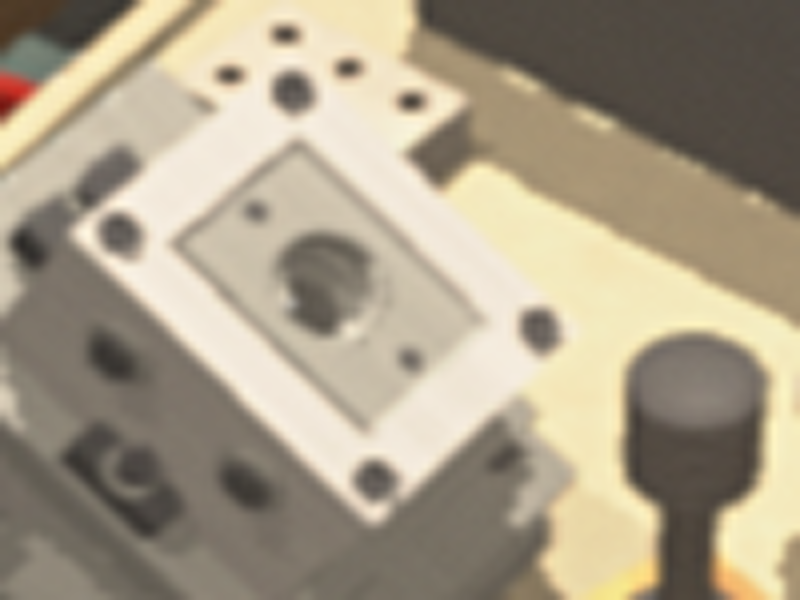

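View pics/c4.png

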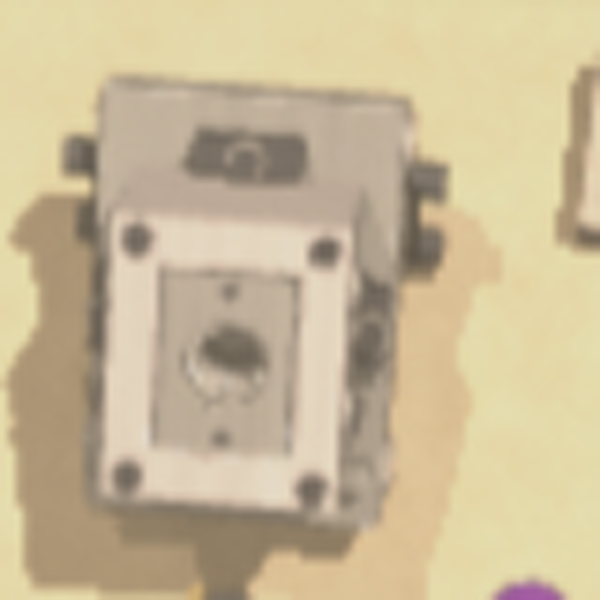

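```bash
cat > fit.py <<'E'
from h import *
from scipy.optimize import least_squares
np.set_printoptions(precision=4,suppress=True)
s=lambda u,v:((v+.5)/7.5-.5+170,(u+.5)/8-.5+190)
t=lambda u,v:((v+.5)/7.5-.5+135,(u+.5)/7.5-.5+200)
# order: (+slope,+y),(+slope,-y),(-slope,-y),(-slope,+y)
S=[s(*p) for p in[(176,243),(298,142),(487,322),(370,430)]]
# top view: up is +x, left is +y
Tt=[t(*p) for p in[(160,268),(300,272),(292,455),(153,447)]]
# scene assignment tested over rotations
ax=np.array([-.5,0,.866]);sl=np.array([.866,0,.5])
def pts(p):
    Rz=R.from_euler('z',p[3]).as_matrix()
    return [Rz@(np.array([-.0625,0,.143])+a*.033*sl+b*.023*np.array([0,1,0]))+p[:3] for a,b in[(1,1),(1,-1),(-1,-1),(-1,1)]]
def res(p,S,w=(1,1),b=None):
    P=pts(p); r=[]
    for q,a,c in zip(P,S,Tt): r+=list(w[0]*(proj('scene',q)-a))+list(w[1]*(proj('top',q)-c))
    return np.array(r)
for k in range(4):
    Sk=S[k:]+S[:k]; f=least_squares(res,[.6,.09,0,0],args=(Sk,)); print(k,f.x,f.cost)
    if f.cost<100:
        print(res(f.x,Sk).reshape(4,4)); b=f.x
        g=least_squares(lambda p:res(np.r_[p[:2],0,p[2]],Sk),[b[0],b[1],b[3]]);print('z0',g.x,g.cost)
        Rz=R.from_euler('z',b[3]).as_matrix(); print('mouth',Rz@[-.0625,0,.143]+b[:3])
for k in range(4):
    print('tri corner',tri([ray('scene',S[k]),ray('top',Tt[k])]))
hs=ray('scene',(226,276.6));ht=ray('top',(221.7,230.3))
print('handle',tri([hs,ht]),atz('scene',(226,276.6),.147),atz('top',(221.7,230.3),.15))
for n,m in(('scene','m_scene_puller_handle_0.82'),('top','m_top_puller_handle_0.68'),('top','m_top_stand_0.79')):
    M=np.load(f'pics/{m}.npy');rr,cc=np.where(M)
    print(n,m,[(r,cc[rr==r].min(),cc[rr==r].max()) for r in np.unique(rr)][::3])
E
python3 fit.py
```

```text
0 [ 0.6105  0.0986 -0.0049 -0.0254] 2.015228359969345
[[ 0.1049  0.1401  0.3194  0.7805]
 [ 0.1344 -0.3605  0.9359 -0.4996]
 [-0.2286 -0.7465  0.2422 -0.6465]
 [-0.5075 -0.2077  0.1529  0.7778]]
z0 [ 0.6086  0.1003 -0.0255] 4.733014340078727
mouth [0.548  0.1002 0.1381]
1 [ 0.576   0.0422 -0.0083 -1.1387] 892.025831361844
2 [ 0.4973  0.1304 -0.0109  2.5984] 1715.1848615327883
3 [ 0.5793  0.1533 -0.0082  1.0637] 756.8944842495671
tri corner (array([0.5768, 0.1241, 0.1568]), [np.float64(0.0006275938986838315), np.float64(0.0006275938986840418)])
tri corner (array([0.5778, 0.0748, 0.1531]), [np.float64(0.0012037849409910278), np.float64(0.0012037849409911611)])
tri corner (array([0.5193, 0.076 , 0.1193]), [np.float64(0.0007916603883699005), np.float64(0.0007916603883699809)])
tri corner (array([0.5193, 0.1256, 0.1225]), [np.float64(0.0008875107015187797), np.float64(0.0008875107015187947)])
handle (array([0.4451, 0.0935, 0.1421]), [np.float64(0.0009018477704797567), np.float64(0.0009018477704796816)]) [0.4438 0.0974 0.147 ] [0.4431 0.0927 0.15  ]
scene m_scene_puller_handle_0.82 [(np.in
[... 755 characters left out ...]
_puller_handle_0.68 [(np.int64(214), np.int64(229), np.int64(231)), (np.int64(217), np.int64(225), np.int64(235)), (np.int64(220), np.int64(223), np.int64(235)), (np.int64(223), np.int64(224), np.int64(236)), (np.int64(226), np.int64(226), np.int64(237)), (np.int64(229), np.int64(227), np.int64(236))]
top m_top_stand_0.79 [(np.int64(218), np.int64(237), np.int64(238)), (np.int64(221), np.int64(237), np.int64(244)), (np.int64(224), np.int64(222), np.int64(243)), (np.int64(227), np.int64(221), np.int64(242)), (np.int64(230), np.int64(220), np.int64(241)), (np.int64(233), np.int64(219), np.int64(240)), (np.int64(236), np.int64(224), np.int64(239)), (np.int64(239), np.int64(233), np.int64(238))]
```

Run:
```python
import cv2
a=cv2.imread('pics/scene0.png')[205:290,245:315]; b=cv2.imread('pics/top0.png')[205:250,210:290]
cv2.imwrite('pics/c5.png',cv2.resize(a,None,fx=7,fy=7,interpolation=2)); cv2.imwrite('pics/c6.png',cv2.resize(b,None,fx=10,fy=10,interpolation=2))
cv2.imwrite('pics/c7.png',cv2.resize(cv2.imread('pics/top0.png')[135:260,285:375],None,fx=4.7,fy=4.7,interpolation=2))
```

```text
(no output)
```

View pics/c5.png

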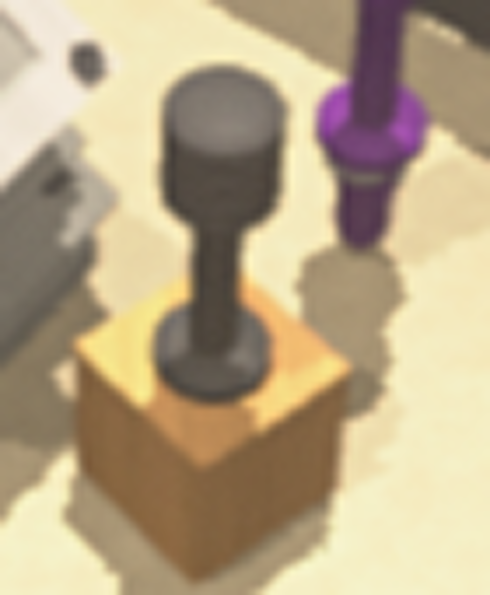

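View pics/c6.png

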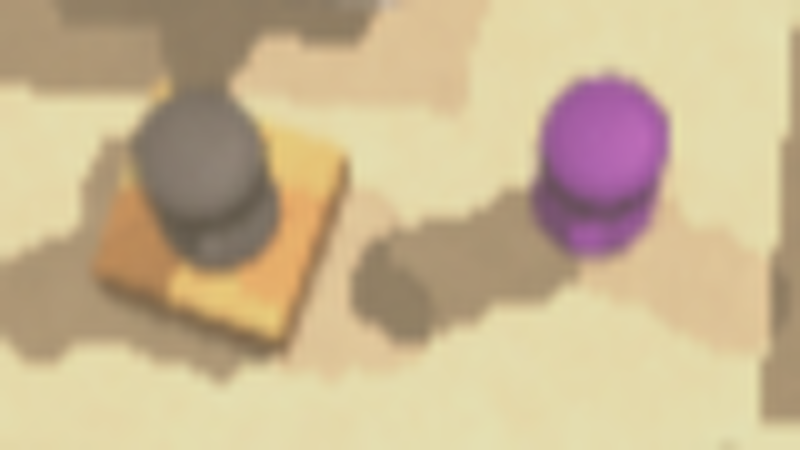

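View pics/c7.png

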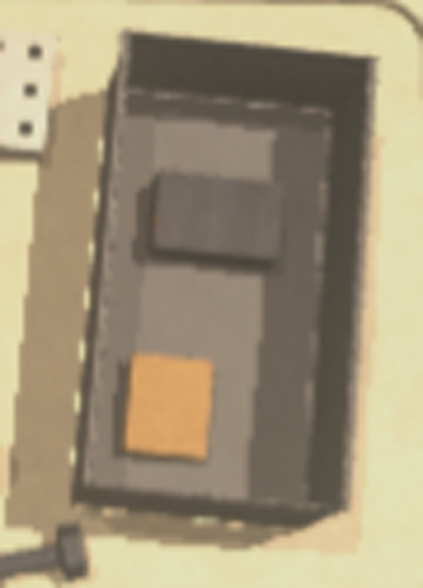

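```bash
cat >> h.py <<'E'
from scipy.linalg import logm,expm
def Tcur(s=None):
    s=s or telemetry.get_state(); T=np.eye(4);T[:3,:3]=R.from_euler('xyz',s['ee_rot']).as_matrix();T[:3,3]=s['eef_pos'];return T
def pose(p,x,z):
    x=np.array(x,float);x/=np.linalg.norm(x);z=np.array(z,float);z-=x*(z@x);z/=np.linalg.norm(z)
    T=np.eye(4);T[:3,0]=x;T[:3,2]=z;T[:3,1]=np.cross(z,x);T[:3,3]=p;return T
def rows(T0,T1,nmin=1):
    D=np.linalg.inv(T0)@T1
    for n in range(nmin,400):
        E=np.real(expm(logm(D)/n)) if np.trace(D[:3,:3])>-.999 else None
        sh=E[:3,3]/.025; tu=np.degrees(R.from_matrix(E[:3,:3]).as_rotvec())/6
        if max(abs(sh).max(),abs(tu).max())<=1: break
    print('n',n,'t',sh.round(3),'a',tu.round(3)); return n,sh,tu
def apply(T,sh,tu,n=1):
    E=np.eye(4);E[:3,3]=np.array(sh)*.025;E[:3,:3]=R.from_rotvec(np.radians(np.array(tu)*6)).as_matrix()
    for _ in range(n): T=T@E
    return T
E
python3 - <<'E'
from h import *
np.set_printoptions(precision=4,suppress=True)
T=Tcur();print(T)
s=lambda u,v:((v+.5)/4.7-.5+135,(u+.5)/4.7-.5+285)
print('bin rims TL,TR,BL,BR z.115')
for p in[(126,35),(374,60),(76,498),(346,508)]: print(atz('top',s(*p),.115))
print('boxes: dark z.03, orange z.02?')
for p in[(155,175),(283,183),(278,265),(150,255)]: print(atz('top',s(*p),.03))
for p in[(130,353),(212,360),(208,458),(126,452)]: print(atz('top',s(*p),.02))
print('purple',atz('top',(218,270),.15))
E
```

```text
[[-0.      0.9065 -0.4222  0.285 ]
 [-0.     -0.4222 -0.9065  0.6119]
 [-1.      0.      0.0001  0.4046]
 [ 0.      0.      0.      1.    ]]
bin rims TL,TR,BL,BR z.115
[ 0.6795 -0.1173  0.115 ]
[ 0.6712 -0.2648  0.115 ]
[ 0.4058 -0.0941  0.115 ]
[ 0.406  -0.2475  0.115 ]
boxes: dark z.03, orange z.02?
[ 0.6174 -0.1463  0.03  ]
[ 0.6159 -0.2263  0.03  ]
[ 0.5636 -0.2233  0.03  ]
[ 0.5665 -0.144   0.03  ]
[ 0.5066 -0.1339  0.02  ]
[ 0.5044 -0.1846  0.02  ]
[ 0.4437 -0.1829  0.02  ]
[ 0.4454 -0.1327  0.02  ]
purple [ 0.4572 -0.0096  0.15  ]
```

Call:
play_rows:
  steps:
    - {"gripper": 0.65, "ax": 1.0}
    - {"gripper": 0.65, "ax": 1.0}
  newtons: 20

```text
invalid input
```

```bash
python3 -c "
from h import *
print(telemetry.get_state()['q'],Tcur())"
```

```text
[ 1.42307574e+00  3.58617868e-01  1.19042865e-02 -9.32701943e-06
 -1.22413270e+00 -2.88111109e-01] [[-1.60288352e-05  9.06517904e-01 -4.22167372e-01  2.84959843e-01]
 [-4.81173323e-05 -4.22167373e-01 -9.06517902e-01  6.11874795e-01]
 [-9.99999999e-01  5.78314168e-06  5.03860745e-05  4.04649867e-01]
 [ 0.00000000e+00  0.00000000e+00  0.00000000e+00  1.00000000e+00]]
```

Call:
play_rows:
  steps:
    - {"gripper": 0.65, "tx": 0, "ty": 0, "tz": 0, "ax": 1.0, "ay": 0, "az": 0}
    - {"gripper": 0.65, "tx": 0, "ty": 0, "tz": 0, "ax": 1.0, "ay": 0, "az": 0}
  newtons: 20

```text
t: 1.77
eef_pos: [0.285, 0.6119, 0.4047]
ee_rot: [-2.752, 1.571, 1.311]
force: [0.0, -1.2, -0.4]
width: 0.0793
```

```bash
python3 -c "
from h import *
print(telemetry.get_state(),Tcur())"
```

```text
{'t': 1.7667, 'q': array([ 1.42309734e+00,  3.58622624e-01,  1.19137072e-02,  1.92415116e-06,
       -1.22407137e+00, -5.02026773e-01]), 'qd': array([ 5.06303125e-04, -1.09745855e-03, -1.79633623e-05, -2.06208113e-03,
        3.54088419e-04, -1.26810208e+00]), 'joint_efforts': array([ 2.20166123e-02, -5.82214808e+01,  2.93244892e+01,  7.00457543e+00,
       -9.55508244e-05,  2.46656232e+00]), 'eef_pos': array([0.28495127, 0.61189779, 0.40465293]), 'ee_rot': array([-2.75190622,  1.57078018,  1.31075765]), 'force': array([ 0.03254412, -1.1905744 , -0.37639695]), 'moment': array([ 0.01238147, -0.01323527,  0.02093503]), 'width': 0.07927931527542048} [[ 4.15056005e-06  7.96250128e-01 -6.04967547e-01  2.84951270e-01]
 [ 1.55999171e-05 -6.04967547e-01 -7.96250128e-01  6.11897792e-01]
 [-1.00000000e+00 -6.13255959e-06 -1.49323901e-05  4.04652926e-01]
 [ 0.00000000e+00  0.00000000e+00  0.00000000e+00  1.00000000e+00]]
```

Run:
```python
from h import *
T=Tcur(); a=np.radians(-10.3)
T1=T.copy();T1[:3,3]=[.4445,.094,.39]
rows(T,T1)
T2=pose(T1[:3,3],[0,0,-1],[np.cos(a),np.sin(a),0]); rows(T1,T2)
```

```text
n 18 t [0.033 0.979 0.702] a [0. 0. 0.]
n 20 t [-0.  0.  0.] a [-0.974 -0.    -0.   ]
```

Call:
play_rows:
  steps:
    - {"gripper": 0.65, "tx": 0.033, "ty": 0.979, "tz": 0.702, "ax": 0, "ay": 0, "az": 0}
    - {"gripper": 0.65, "tx": 0.033, "ty": 0.979, "tz": 0.702, "ax": 0, "ay": 0, "az": 0}
    - {"gripper": 0.65, "tx": 0.033, "ty": 0.979, "tz": 0.702, "ax": 0, "ay": 0, "az": 0}
    - {"gripper": 0.65, "tx": 0.033, "ty": 0.979, "tz": 0.702, "ax": 0, "ay": 0, "az": 0}
    - {"gripper": 0.65, "tx": 0.033, "ty": 0.979, "tz": 0.702, "ax": 0, "ay": 0, "az": 0}
    - {"gripper": 0.65, "tx": 0.033, "ty": 0.979, "tz": 0.702, "ax": 0, "ay": 0, "az": 0}
    - {"gripper": 0.65, "tx": 0.033, "ty": 0.979, "tz": 0.702, "ax": 0, "ay": 0, "az": 0}
    - {"gripper": 0.65, "tx": 0.033, "ty": 0.979, "tz": 0.702, "ax": 0, "ay": 0, "az": 0}
    - {"gripper": 0.65, "tx": 0.033, "ty": 0.979, "tz": 0.702, "ax": 0, "ay": 0, "az": 0}
    - {"gripper": 0.65, "tx": 0.033, "ty": 0.979, "tz": 0.702, "ax": 0, "ay": 0, "az": 0}
    - {"gripper": 0.65, "tx": 0.033, "ty": 0.979, "tz": 0.702, "ax": 0, "ay": 0, "az": 0}
    - {"gripper": 0.65, "tx": 0.033, "ty": 0.979, "tz": 0.702, "ax": 0, "ay": 0, "az": 0}
    - {"gripper": 0.65, "tx": 0.033, "ty": 0.979, "tz": 0.702, "ax": 0, "ay": 0, "az": 0}
    - {"gripper": 0.65, "tx": 0.033, "ty": 0.979, "tz": 0.702, "ax": 0, "ay": 0, "az": 0}
    - {"gripper": 0.65, "tx": 0.033, "ty": 0.979, "tz": 0.702, "ax": 0, "ay": 0, "az": 0}
    - {"gripper": 0.65, "tx": 0.033, "ty": 0.979, "tz": 0.702, "ax": 0, "ay": 0, "az": 0}
    - {"gripper": 0.65, "tx": 0.033, "ty": 0.979, "tz": 0.702, "ax": 0, "ay": 0, "az": 0}
    - {"gripper": 0.65, "tx": 0.033, "ty": 0.979, "tz": 0.702, "ax": 0, "ay": 0, "az": 0}

```text
t: 3.27
eef_pos: [0.447, 0.0931, 0.3902]
ee_rot: [2.807, 1.57, 0.591]
force: [0.9, -0.1, 0.2]
width: 0.057
```

Call:
play_rows:
  steps:
    - {"gripper": 0.65, "tx": 0, "ty": 0, "tz": 0, "ax": -0.97, "ay": 0, "az": 0}
    - {"gripper": 0.65, "tx": 0, "ty": 0, "tz": 0, "ax": -0.97, "ay": 0, "az": 0}
    - {"gripper": 0.65, "tx": 0, "ty": 0, "tz": 0, "ax": -0.97, "ay": 0, "az": 0}
    - {"gripper": 0.65, "tx": 0, "ty": 0, "tz": 0, "ax": -0.97, "ay": 0, "az": 0}
    - {"gripper": 0.65, "tx": 0, "ty": 0, "tz": 0, "ax": -0.97, "ay": 0, "az": 0}
    - {"gripper": 0.65, "tx": 0, "ty": 0, "tz": 0, "ax": -0.97, "ay": 0, "az": 0}
    - {"gripper": 0.65, "tx": 0, "ty": 0, "tz": 0, "ax": -0.97, "ay": 0, "az": 0}
    - {"gripper": 0.65, "tx": 0, "ty": 0, "tz": 0, "ax": -0.97, "ay": 0, "az": 0}
    - {"gripper": 0.65, "tx": 0, "ty": 0, "tz": 0, "ax": -0.97, "ay": 0, "az": 0}
    - {"gripper": 0.65, "tx": 0, "ty": 0, "tz": 0, "ax": -0.97, "ay": 0, "az": 0}
    - {"gripper": 0.65, "tx": 0, "ty": 0, "tz": 0, "ax": -0.97, "ay": 0, "az": 0}
    - {"gripper": 0.65, "tx": 0, "ty": 0, "tz": 0, "ax": -0.97, "ay": 0, "az": 0}
    - {"gripper": 0.65, "tx": 0, "ty": 0, "tz": 0, "ax": -0.97, "ay": 0, "az": 0}
    - {"gripper": 0.65, "tx": 0, "ty": 0, "tz": 0, "ax": -0.97, "ay": 0, "az": 0}
    - {"gripper": 0.65, "tx": 0, "ty": 0, "tz": 0, "ax": -0.97, "ay": 0, "az": 0}
    - {"gripper": 0.65, "tx": 0, "ty": 0, "tz": 0, "ax": -0.97, "ay": 0, "az": 0}
    - {"gripper": 0.65, "tx": 0, "ty": 0, "tz": 0, "ax": -0.97, "ay": 0, "az": 0}
    - {"gripper": 0.65, "tx": 0, "ty": 0, "tz": 0, "ax": -0.97, "ay": 0, "az": 0}
    - {"gripper": 0.65, "tx": 0, "ty": 0, "tz": 0, "ax": -0.97, "ay": 0, "az": 0}
    - {"gripper": 0.65, "tx": 0, "ty": 0, "tz": 0, "ax": -0.97, "ay": 0, "az": 0}

```text
t: 4.93
eef_pos: [0.4469, 0.0945, 0.39]
ee_rot: [0.757, 1.57, 0.578]
force: [0.0, -0.1, 0.4]
width: 0.0571
```

Run:
```python
from h import *
np.set_printoptions(precision=4,suppress=True)
s=telemetry.get_state();print(s['t'],s['q'],s['width'],Tcur())
a=save('scene','pics/s1.png');b=save('top','pics/t1.png')
c=np.hstack([cv2.resize(a[130:280,190:340],None,fx=2.6,fy=2.6),cv2.resize(b[140:290,170:320],None,fx=2.6,fy=2.6)])
cv2.imwrite('pics/st1.png',c[:,:,::-1])
```

```text
4.9333 [ 0.6418  0.0023 -0.4689  0.     -1.0992  2.3204] 0.0570652534563924 [[ 0.0004  0.1785  0.9839  0.4469]
 [ 0.0002  0.9839 -0.1785  0.0945]
 [-1.      0.0003  0.0003  0.39  ]
 [ 0.      0.      0.      1.    ]]
```

View pics/st1.png

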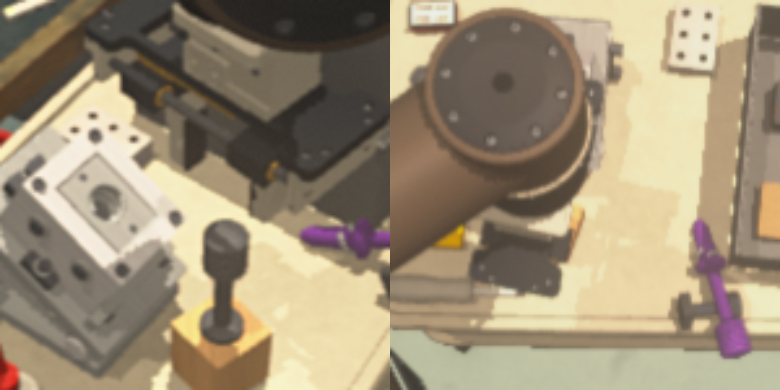

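Run:
```python
from h import *
for z in(.147,.212,.39): print(z,proj('top',(.447,.0945,z)),proj('scene',(.447,.0945,z)))
c=np.hstack([cv2.resize(cv2.imread('pics/s1.png'),None,fx=1,fy=1),cv2.resize(cv2.imread('pics/t1.png')[110:300,140:400],None,fx=1,fy=1)]) if 0 else cv2.resize(cv2.imread('pics/s1.png'),None,fx=1.5,fy=1.5)
cv2.imwrite('pics/s1b.png',c); cv2.imwrite('pics/t1b.png',cv2.resize(cv2.imread('pics/t1.png')[110:300,140:400],None,fx=3,fy=3))
```

```text
0.147 [220.35858814 229.73584779] [224.32140633 275.99990165]
0.212 [216.47193268 228.36349987] [200.06132564 277.17634222]
0.39 [203.26532091 223.70616423] [117.80712222 281.16145548]
```

View pics/s1b.png

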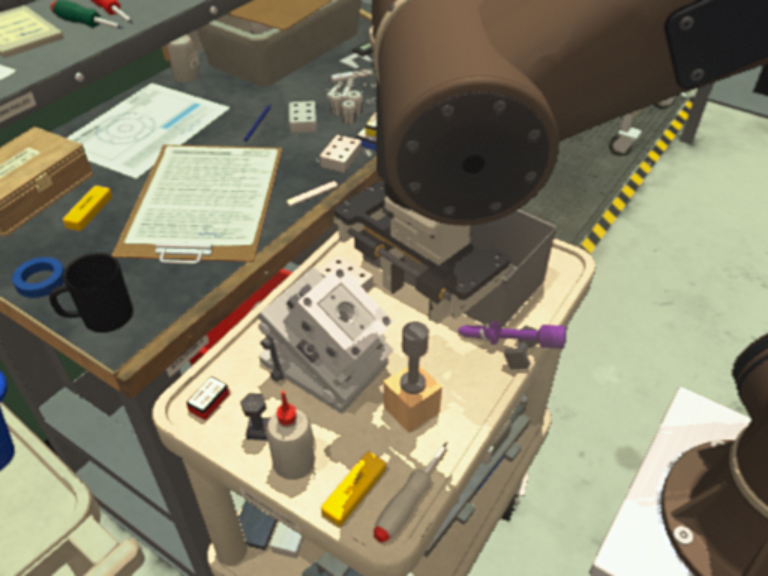

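View pics/t1b.png

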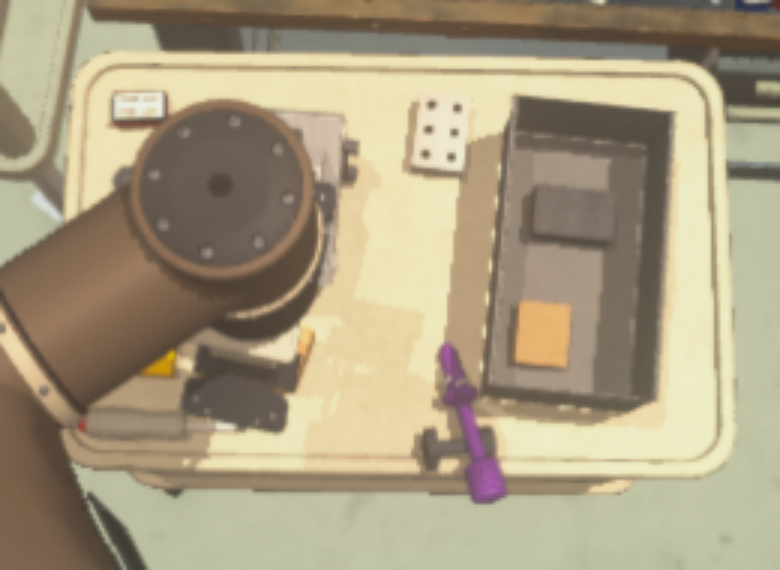

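The purple look-alike has toppled. The path stayed about 10 cm from it and the fingertips never went below z = 0.21, so it seems to have fallen by itself, but I will keep watching it. The dark puller still stands in its block (scene about 224, 276). Next I descend and grip it.

Call:
play_rows:
  steps:
    - {"gripper": 0.65, "tx": 0.84, "ty": 0, "tz": -0.02, "ax": 0, "ay": 0, "az": 0}
    - {"gripper": 0.65, "tx": 0.84, "ty": 0, "tz": -0.02, "ax": 0, "ay": 0, "az": 0}
    - {"gripper": 0.65, "tx": 0.84, "ty": 0, "tz": -0.02, "ax": 0, "ay": 0, "az": 0}
    - {"gripper": 0.65, "tx": 0.84, "ty": 0, "tz": -0.02, "ax": 0, "ay": 0, "az": 0}
    - {"gripper": 0.65, "tx": 0, "ty": 0, "tz": 0, "ax": 0, "ay": 0, "az": 0}

```text
t: 5.45
eef_pos: [0.4436, 0.0942, 0.3025]
ee_rot: [-2.482, 1.565, -2.671]
force: [-0.3, -1.6, 0.5]
width: 0.0572
```

Run:
```python
from h import *
np.set_printoptions(precision=4,suppress=True)
s=telemetry.get_state();print(s['t'],s['q'],s['width'],s['eef_pos'],s['force'])
a=save('scene','pics/s2.png');b=save('top','pics/t2.png')
c=np.hstack([cv2.resize(a[190:290,230:330],None,fx=3.9,fy=3.9),cv2.resize(b[190:290,190:310],None,fx=3.3,fy=3.9)])
cv2.imwrite('pics/st2.png',c[:,:,::-1])
```

```text
5.45 [ 0.6454  0.0914 -0.599  -0.0013 -0.8862  2.3082] 0.057240345439188434 [0.4436 0.0942 0.3025] [-0.2668 -1.5842  0.463 ]
```

View pics/st2.png

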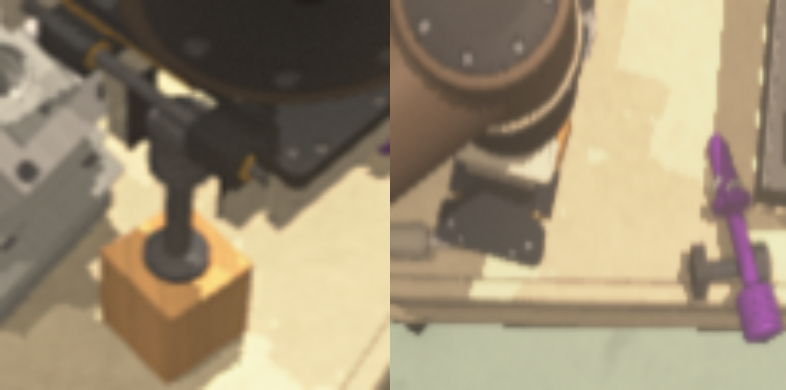

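Call:
play_rows:
  newtons: 60
  steps:
    - {"gripper": 0, "tx": 0, "ty": 0, "tz": 0, "ax": 0, "ay": 0, "az": 0}
    - {"gripper": 0, "tx": 0, "ty": 0, "tz": 0, "ax": 0, "ay": 0, "az": 0}
    - {"gripper": 0, "tx": 0, "ty": 0, "tz": 0, "ax": 0, "ay": 0, "az": 0}
    - {"gripper": 0, "tx": 0, "ty": 0, "tz": 0, "ax": 0, "ay": 0, "az": 0}
    - {"gripper": 0, "tx": 0, "ty": 0, "tz": 0, "ax": 0, "ay": 0, "az": 0}
    - {"gripper": 0, "tx": 0, "ty": 0, "tz": 0, "ax": 0, "ay": 0, "az": 0}
    - {"gripper": 0, "tx": 0, "ty": 0, "tz": 0, "ax": 0, "ay": 0, "az": 0}

```text
t: 6.13
eef_pos: [0.4451, 0.0951, 0.3065]
ee_rot: [0.74, 1.57, 0.555]
force: [-2.5, 0.4, 7.3]
width: 0.0333
```

Run:
```python
from h import *
np.set_printoptions(precision=4,suppress=True)
s=telemetry.get_state();print(s['t'],s['q'],s['width'],s['eef_pos'],s['force'],s['moment']); T=Tcur(); print(T[:3,:3])
T1=T.copy();T1[2,3]=.40
rows(T,T1)
yaw=-.0255; Rz=R.from_euler('z',yaw).as_matrix()
ax=Rz@[-.5,0,.866]; mouth=np.array([.6086,.1003,0])+Rz@[-.0625,0,.143]; print(mouth,ax)
# handle at 141 from tip; tip 15mm above face; TCP = tip+ax*(.141+.159)
# tilt: rotate current about world axis (ax x)
Rt,_=R.align_vectors([-ax],[[0,0,-1]])
print(Rt.as_rotvec())
rot=R.from_rotvec(np.cross([0,0,1],ax)/np.linalg.norm(np.cross([0,0,1],ax))*np.radians(30)).as_matrix()
T2=np.eye(4);T2[:3,:3]=rot@T1[:3,:3];T2[:3,3]=mouth+ax*(.300+.02); print(T2)
rows(T1,T2)
```

```text
6.1333 [ 0.6454  0.0869 -0.5936  0.0001 -0.8893  2.3117] 0.03325165918305763 [0.4451 0.0951 0.3065] [-2.4981  0.4096  7.2959] [ 0.1968  0.7985 -0.0171]
[[ 0.0009  0.1833  0.9831]
 [ 0.0005  0.9831 -0.1833]
 [-1.      0.0007  0.0007]]
n 4 t [-0.935  0.001  0.001] a [-0.  0. -0.]
[0.5461 0.1019 0.143 ] [-0.4998  0.0127  0.866 ]
[-0.0134 -0.5234  0.    ]
[[ 0.5006  0.1618  0.8504  0.3862]
 [-0.0122  0.9836 -0.1799  0.106 ]
 [-0.8656  0.0797  0.4943  0.4201]
 [ 0.      0.      0.      1.    ]]
n 5 t [-0.259  0.006 -0.441] a [-0.001 -0.987  0.158]
```

Call:
play_rows:
  steps:
    - {"gripper": 0, "tx": -0.5, "ty": 0, "tz": 0, "ax": 0, "ay": 0, "az": 0}
    - {"gripper": 0, "tx": -0.85, "ty": 0, "tz": 0, "ax": 0, "ay": 0, "az": 0}
    - {"gripper": 0, "tx": -0.85, "ty": 0, "tz": 0, "ax": 0, "ay": 0, "az": 0}
    - {"gripper": 0, "tx": -0.85, "ty": 0, "tz": 0, "ax": 0, "ay": 0, "az": 0}
    - {"gripper": 0, "tx": -0.7, "ty": 0, "tz": 0, "ax": 0, "ay": 0, "az": 0}
    - {"gripper": 0, "tx": -0.26, "ty": 0.006, "tz": -0.44, "ax": 0, "ay": -0.987, "az": 0.158}
    - {"gripper": 0, "tx": -0.26, "ty": 0.006, "tz": -0.44, "ax": 0, "ay": -0.987, "az": 0.158}
    - {"gripper": 0, "tx": -0.26, "ty": 0.006, "tz": -0.44, "ax": 0, "ay": -0.987, "az": 0.158}
    - {"gripper": 0, "tx": -0.26, "ty": 0.006, "tz": -0.44, "ax": 0, "ay": -0.987, "az": 0.158}
    - {"gripper": 0, "tx": -0.26, "ty": 0.006, "tz": -0.44, "ax": 0, "ay": -0.987, "az": 0.158}
    - {"gripper": 0, "tx": 0, "ty": 0, "tz": 0, "ax": 0, "ay": 0, "az": 0}

```text
t: 7.05
eef_pos: [0.3824, 0.1034, 0.4164]
ee_rot: [0.148, 1.045, -0.033]
force: [-0.9, -2.7, -5.4]
width: 0.033
```

Run:
```python
from h import *
np.set_printoptions(precision=4,suppress=True)
s=telemetry.get_state();print(s['t'],s['q'],s['width'],s['eef_pos'],s['force'],s['moment']); T=Tcur(); print(T[:3,:3])
print('expected tip',T[:3,3]+T[:3,0]*.3, proj('scene',T[:3,3]+T[:3,0]*.3),proj('top',T[:3,3]+T[:3,0]*.3))
a=save('scene','pics/s3.png');b=save('top','pics/t3.png')
c=np.hstack([cv2.resize(a[165:245,190:290],None,fx=4,fy=4),cv2.resize(b[135:235,190:290],None,fx=4,fy=3.2)])
cv2.imwrite('pics/st3.png',c[:,:,::-1])
```

```text
7.05 [ 0.8861 -0.3055 -0.9483  0.6645 -0.7041  1.6073] 0.03295382851664351 [0.3824 0.1034 0.4164] [-0.8835 -2.718  -5.393 ] [-0.5104  2.7924 -0.2714]
[[ 0.5019  0.1601  0.85  ]
 [-0.0165  0.9843 -0.1757]
 [-0.8648  0.0741  0.4966]]
expected tip [0.533  0.0985 0.157 ] [203.1757 237.436 ] [187.1524 229.7939]
```

View pics/st3.png

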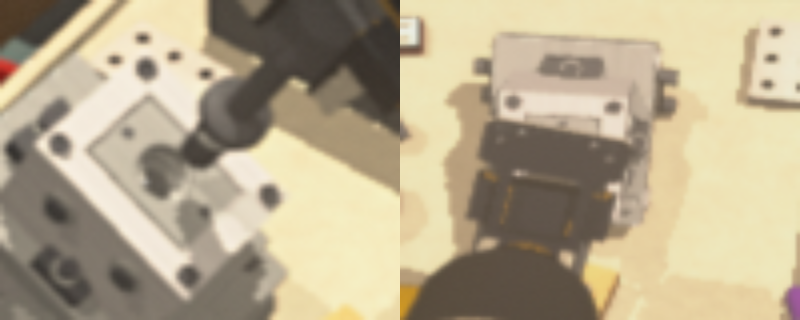

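Call:
play_rows:
  steps:
    - {"gripper": 0, "tx": 0, "ty": 0, "tz": 0, "ax": -1, "ay": 0, "az": 0}
    - {"gripper": 0, "tx": 0, "ty": 0, "tz": 0, "ax": -1, "ay": 0, "az": 0}
    - {"gripper": 0, "tx": 0, "ty": 0, "tz": 0, "ax": -1, "ay": 0, "az": 0}
    - {"gripper": 0, "tx": 0, "ty": 0, "tz": 0, "ax": -1, "ay": 0, "az": 0}
    - {"gripper": 0, "tx": 0, "ty": 0, "tz": 0, "ax": -1, "ay": 0, "az": 0}
    - {"gripper": 0, "tx": 0, "ty": 0, "tz": 0, "ax": -1, "ay": 0, "az": 0}
    - {"gripper": 0, "tx": 0, "ty": 0, "tz": 0, "ax": -1, "ay": 0, "az": 0}
    - {"gripper": 0, "tx": 0, "ty": 0, "tz": 0, "ax": -1, "ay": 0, "az": 0}
    - {"gripper": 0, "tx": 0, "ty": 0, "tz": 0, "ax": -1, "ay": 0, "az": 0}
    - {"gripper": 0, "tx": 0, "ty": 0, "tz": 0, "ax": -1, "ay": 0, "az": 0}
    - {"gripper": 0, "tx": 0, "ty": 0, "tz": 0, "ax": -1, "ay": 0, "az": 0}
    - {"gripper": 0, "tx": 0, "ty": 0, "tz": 0, "ax": -1, "ay": 0, "az": 0}
    - {"gripper": 0, "tx": 0, "ty": 0, "tz": 0, "ax": 0, "ay": 0, "az": 0}

```text
t: 8.23
eef_pos: [0.3874, 0.1062, 0.4202]
ee_rot: [-1.102, 1.051, -0.027]
force: [-0.4, -0.4, -4.7]
width: 0.0331
```

Run:
```python
from h import *
np.set_printoptions(precision=4,suppress=True)
s=telemetry.get_state();print(s['t'],s['q'],s['width'],s['eef_pos'],s['force'],s['moment']); T=Tcur(); print(T[:3,:3])
for d in(.3,.3-.038,.3-.0522,.3-.124): print(d,T[:3,3]+T[:3,0]*d, proj('scene',T[:3,3]+T[:3,0]*d),proj('top',T[:3,3]+T[:3,0]*d))
print('mouth',proj('scene',[.5461,.1019,.143]),atz('scene',(207.4,231.2),.143),atz('top',(182.6,229.7),.143))
a=save('scene','pics/s4.png');b=save('top','pics/t4.png')
cv2.imwrite('pics/st4.png',cv2.resize(a[165:240,195:295],None,fx=8,fy=8,interpolation=2)[:,:,::-1])
```

```text
8.2333 [ 0.8818 -0.2954 -0.9271  0.6455 -0.7089  2.8851] 0.033109392037610264 [0.3874 0.1062 0.4202] [-0.4321 -0.3936 -4.7039] [0.0304 2.2204 0.0053]
[[ 0.4965 -0.7618  0.416 ]
 [-0.0132  0.4726  0.8812]
 [-0.8679 -0.443   0.2246]]
0.3 [0.5363 0.1022 0.1598] [202.5884 234.8231] [185.59   228.3734]
0.262 [0.5175 0.1027 0.1928] [194.5233 242.3753] [189.9956 227.0554]
0.2478 [0.5104 0.1029 0.2051] [191.3617 245.3359] [191.7109 226.5425]
0.176 [0.4748 0.1038 0.2674] [173.9909 261.6021] [201.0189 223.7612]
mouth [206.4423 231.1221] [0.5444 0.1039 0.143 ] [0.5483 0.1003 0.143 ]
```

View pics/st4.png

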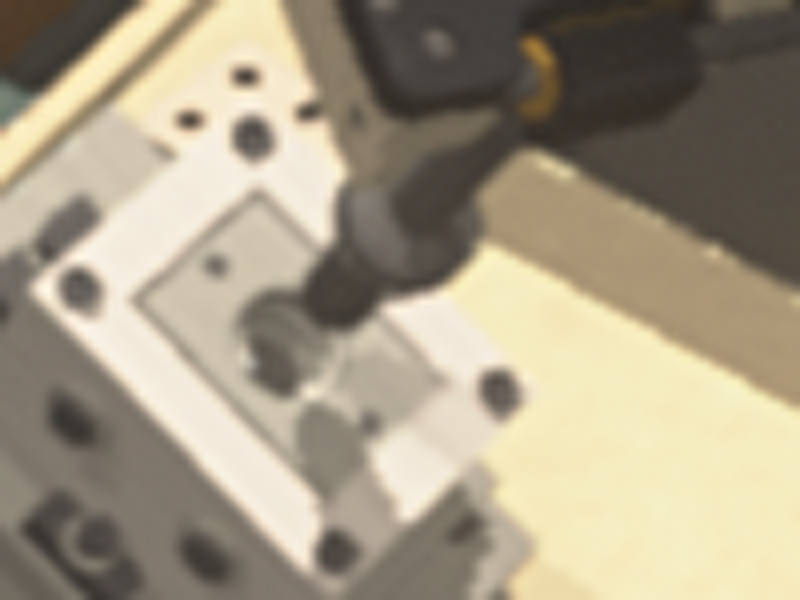

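Call:
play_rows:
  steps:
    - {"gripper": 0, "tx": 0.35, "ty": 0, "tz": 0, "ax": 0, "ay": 0, "az": 0}
    - {"gripper": 0, "tx": 0.35, "ty": 0, "tz": 0, "ax": 0, "ay": 0, "az": 0}
    - {"gripper": 0, "tx": 0.35, "ty": 0, "tz": 0, "ax": 0, "ay": 0, "az": 0}
    - {"gripper": 0, "tx": 0.35, "ty": 0, "tz": 0, "ax": 0, "ay": 0, "az": 0}
    - {"gripper": 0, "tx": 0, "ty": 0, "tz": 0, "ax": 0, "ay": 0, "az": 0}
    - {"gripper": 0, "tx": 0, "ty": 0, "tz": 0, "ax": 0, "ay": 0, "az": 0}

```text
t: 8.83
eef_pos: [0.4042, 0.1051, 0.3893]
ee_rot: [-1.098, 1.05, -0.029]
force: [-0.1, 0.2, -3.5]
width: 0.033
```

```bash
cat > st.py <<'E'
from h import *
np.set_printoptions(precision=4,suppress=True)
s=telemetry.get_state();T=Tcur(); Rm=T[:3,:3]
ax=np.array([-.4998,.0127,.866]);mouth=np.array([.5461,.1019,.143])
print(s['t'],'q',s['q'],'w',s['width'],'p',s['eef_pos']);print('F',s['force'],'Ftool',Rm.T@s['force'],'Mtool',Rm.T@s['moment'],'x',Rm[:,0])
tip=T[:3,3]+Rm[:,0]*.3; d=tip-mouth; print('tip height above face',d@ax,'lateral',d-ax*(d@ax), 'in tool',Rm.T@(d-ax*(d@ax)))
import sys
if len(sys.argv)>1:
    k=sys.argv[1]; a=save('scene',f'pics/s{k}.png')
    cv2.imwrite(f'pics/st{k}.png',cv2.resize(a[165:240,195:295],None,fx=8,fy=8,interpolation=2)[:,:,::-1])
E
python3 st.py 5
```

```text
8.8333 q [ 0.7963 -0.2289 -0.9789  0.7347 -0.577   2.837 ] w 0.03298372252443315 p [0.4042 0.1051 0.3893]
F [-0.0996  0.2353 -3.5243] Ftool [ 3.0043  1.7491 -0.6335] Mtool [0.0271 1.0599 1.9626] x [ 0.4973 -0.0146 -0.8675]
tip height above face -0.015709470642660834 lateral [-0.0006 -0.001  -0.0003] in tool [ 0.      0.0001 -0.0012]
```

View pics/st5.png

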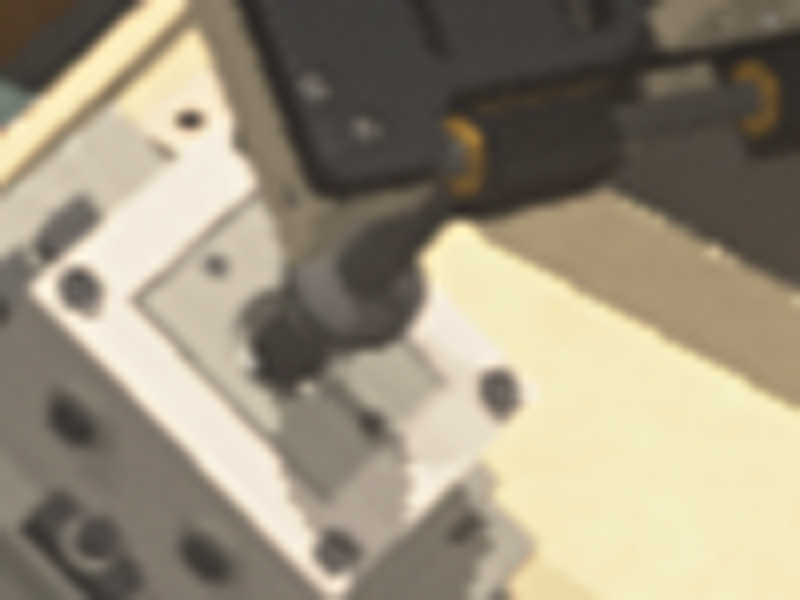

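```bash
cat > kin.py <<'E'
from h import *
from scipy.optimize import least_squares
np.set_printoptions(precision=4,suppress=True)
D=[([1.42309734,.358622624,.0119137,0,-1.22407,-.50203],[.28495,.6119,.40465],[0,0,-1]),
([.6418,.0023,-.4689,0,-1.0992,2.3204],[.4469,.0945,.39],[.0004,.0002,-1]),
([.6454,.0869,-.5936,.0001,-.8893,2.3117],[.4451,.0951,.3065],[.0009,.0005,-1]),
([.8818,-.2954,-.9271,.6455,-.7089,2.8851],[.3874,.1062,.4202],[.4965,-.0132,-.8679]),
([.7963,-.2289,-.9789,.7347,-.577,2.837],[.4042,.1051,.3893],[.4973,-.0146,-.8675])]
def wc(q,p):
    r0,h,L1,L2,e,d,lat=p;th=q[1]-q[2]
    r=r0+L1*np.sin(q[1])+L2*np.cos(th)-e*np.sin(th); z=h+L1*np.cos(q[1])-L2*np.sin(th)-e*np.cos(th)
    c,s=np.cos(q[0]),np.sin(q[0]); return np.array([c*r+s*lat,s*r-c*lat,z])
def res(p): return np.concatenate([np.array(P)-p[5]*np.array(x)-wc(q,p) for q,P,x in D])
f=least_squares(res,[.1,.3,.4,.4,0,.1,.19]);P=f.x
if __name__=='__main__':
    print(P,f.cost,res(P)*1000)
    ax=np.array([-.4998,.0127,.866]);m=np.array([.5461,.1019,.143])
    g=np.array([.7963,-.2289,-.9789])
    for h in(.02,-.0157,-.03,-.04,-.0522,.06,.1):
        w=m+ax*(h+.3)+ax*P[5]
        s=least_squares(lambda q:wc(q,P)-w,g); print(h,s.x,s.cost)
E
python3 kin.py
```

```text
[0.2563 0.3819 0.4298 0.2747 0.1259 0.1746 0.178 ] 0.004809254478969001 [ 17.227   22.1116   6.6014 -16.1251 -29.2889 -10.2679  -3.9842 -20.1821
 -58.3413 -13.7604   6.6918  42.4207  -1.4525  36.3269  19.587 ]
0.02 [ 0.9416 -0.6163 -0.7498] 4.859786150795973e-18
-0.0157 [ 0.8889 -0.3608 -0.869 ] 1.5273829864646605e-23
-0.03 [ 0.8693 -0.2204 -0.921 ] 7.127380757505239e-18
-0.04 [ 0.8561 -0.1028 -0.9605] 5.654114315852937e-28
-0.0522 [ 0.8405  0.074  -1.0165] 4.257621041344533e-22
0.06 [ 1.0084 -0.7997 -0.6225] 4.380814393612916e-21
0.1 [ 1.0851 -0.9165 -0.4963] 1.222232850766657e-19
```

```bash
cat > kin.py <<'E'
from h import *
from scipy.optimize import least_squares
np.set_printoptions(precision=4,suppress=True)
D=[([1.42309734,.358622624,.0119137,0,-1.22407,-.50203],[.28495,.6119,.40465],[0,0,-1]),
([.6418,.0023,-.4689,0,-1.0992,2.3204],[.4469,.0945,.39],[.0004,.0002,-1]),
([.6454,.0869,-.5936,.0001,-.8893,2.3117],[.4451,.0951,.3065],[.0009,.0005,-1]),
([.8861,-.3055,-.9483,.6645,-.7041,1.6073],[.3824,.1034,.4164],[.5019,-.0165,-.8648]),
([.8818,-.2954,-.9271,.6455,-.7089,2.8851],[.3874,.1062,.4202],[.4965,-.0132,-.8679]),
([.7963,-.2289,-.9789,.7347,-.577,2.837],[.4042,.1051,.3893],[.4973,-.0146,-.8675])]
E=lambda a,v:R.from_euler(a,v).as_matrix()
def fk(q,p,s):
    r0,h,L1,L2,e,d,lat,l2=p
    W=E('z',q[0])@E('y',q[1]-q[2])@E('x',s*q[3]); x=W@E('y',-q[4])@np.array([1,0,0])
    pos=E('z',q[0])@(np.array([r0,-lat,h])+E('y',q[1])@np.array([0,0,L1])+E('y',q[1]-q[2])@np.array([L2,0,e]))+W@np.array([0,-l2,0])+d*x
    return pos,x
def res(p,s): 
    o=[]
    for q,P,x in D:
        a,b=fk(q,p,s); o+=list(a-P)+list(b-np.array(x))
    return np.array(o+list(.0005*(p-np.array([0,.3,.4,.4,0,.1,0,.19]))))
F=[least_squares(res,[0,.3,.4,.4,0,.1,0,.19],args=(s,)) for s in(1,-1)]
s4=1 if F[0].cost<F[1].cost else -1;P=min(F,key=lambda f:f.cost).x
if __name__=='__main__':
    print([f.cost for f in F],s4,P);print((res(P,s4)[:36]*1000).reshape(-1,6))
    ax=np.array([-.4998,.0127,.866]);m=np.array([.5461,.1019,.143])
    g=np.array([.7963,-.2289,-.9789,.7347,-.577])
    for h in(.02,-.0157,-.03,-.04,-.0522,.06,.1):
        def r(q):
            a,b=fk(q,P,s4); return np.r_[a-(m+ax*(h+.3)),b+ax]
        s=least_squares(r,g); print(h,s.x,s.cost)
E
python3 kin.py
```

```text
[np.float64(0.8933583789233189), np.float64(2.2904737929400427e-08)] -1 [-0.0001  0.1988  0.6016  0.4637  0.0001  0.2    -0.      0.1918]
[[-0.0041  0.0028  0.0101  0.0026  0.0172  0.    ]
 [-0.0235  0.0334  0.0004 -0.0825  0.0373  0.0001]
 [ 0.0224 -0.0403 -0.0066 -0.0574  0.0373  0.0005]
 [-0.004   0.0245  0.006  -0.0388 -0.0235  0.0096]
 [-0.0183 -0.0185 -0.0352  0.0361  0.0328 -0.0162]
 [ 0.0235 -0.0054  0.0253 -0.012  -0.0474  0.0381]]
0.02 [ 0.8835 -0.299  -0.9321  0.6523 -0.7073] 8.543264590581153e-10
-0.0157 [ 0.7951 -0.2297 -0.982   0.7415 -0.5722] 8.543264286115905e-10
-0.03 [ 0.7546 -0.2006 -1.0029  0.7929 -0.5162] 8.543264265020109e-10
-0.04 [ 0.7231 -0.1798 -1.0179  0.8368 -0.476 ] 8.543264325066564e-10
-0.0522 [ 0.6796 -0.1542 -1.0368  0.9022 -0.4256] 8.543264264327671e-10
0.06 [ 0.9748 -0.37   -0.8776  0.5921 -0.854 ] 8.543264264485254e-10
0.1 [ 1.0674 -0.4334 -0.8227  0.5563 -0.9986] 8.543264264470771e-10
```

```bash
cat > ik.py <<'E'
from kin import *
lo=np.array([-3.07,-1.43,-1.02,-3.03,-3.05]);hi=np.array([3.07,2.12,1.25,1.67,0])
ax=np.array([-.4998,.0127,.866]);m=np.array([.5461,.1019,.143])
rng=np.random.default_rng(0)
for h in(.02,-.0522,.07):
    sols=[]
    for _ in range(150):
        def r(q):
            a,b=fk(q,P,s4); return np.r_[a-(m+ax*(h+.3)),(b+ax)*.3]
        s=least_squares(r,rng.uniform(lo-.2,hi+.2),max_nfev=60)
        q=(s.x+np.pi)%(2*np.pi)-np.pi
        if s.cost<1e-8 and not any(np.abs(q-k).max()<.02 for k in sols): sols.append(q)
    print(h)
    for q in sols: print('  ',q,'OK' if (q>lo).all() and (q<hi).all() else '')
E
python3 ik.py
```

```text
0.02
   [-0.2923 -0.318  -0.8057  2.9017  0.5884] 
   [-0.1142  1.5014 -2.7368  2.3918  3.0765] 
   [ 2.8585 -1.4262 -0.8214  0.2834 -2.6684] OK
   [-2.2577  0.2993 -2.2096 -2.4896 -0.7078] 
   [ 0.8835 -0.299  -0.9321  0.6523 -0.7073] OK
   [-2.5288 -1.5651 -0.2938 -1.9771 -2.8114] 
   [-2.2378 -1.4752 -0.9205  2.5361  2.361 ] 
   [ 0.6131  1.5653 -2.8481  1.1636 -2.8111] 
   [ 2.8495  0.3182 -2.3362 -0.2395  0.5888] 
   [ 3.0279 -1.5012 -0.405  -0.7504  3.0769] 
   [-0.2833  1.4264 -2.3204 -2.8577 -2.6688] 
   [ 0.9034  1.4755 -2.2215 -0.6059  2.3617] 
-0.0522
   [ 0.6796 -0.1542 -1.0368  0.9022 -0.4256] 
   [ 2.898   0.1688 -2.2516 -0.3186  0.3527] 
   [ 2.896  -1.5927 -0.8869  0.3086 -2.7737] 
   [ 0.7876  1.6425 -2.1556 -0.6515  2.4994] 
   [-2.3536 -1.6422 -0.9864  2.4906  2.4986] 
   [-0.2458  1.5929 -2.2549 -2.8325 -2.7741] 
   [-0.2437 -0.1686 -0.8903  2.8224  0.3523] 
   [ 2.9907 -1.639  -0.5026 -0.6315  3.0354] 
   [-0.1513  1.6392 -2.6392  2.5106  3.035 ] 
   [-2.5247 -1.7014 -0.3742 -2.1111 -2.7848] 
   [-2.4615  0.1545 -2.1048 -2.2399 -0.4261] 
   [ 0.6171  1.7016 -2.7677  1.0297 -2.7845] 
0.07
   [-2.1437  0.3869 -2.2777 -2.5604 -0.8909] 
   [ 2.8153  0.4084 -2.3946 -0.2214  0.7406] 
   [ 0.9976 -0.3866 -0.8639  0.5813 -0.8903] OK
   [-0.3266 -0.4082 -0.7473  2.9199  0.7402] 
   [ 2.8289 -1.3184 -0.7694  0.2822 -2.6079] OK
   [ 3.0555 -1.4106 -0.3341 -0.8174  3.1   ] 
   [-2.5294 -1.474  -0.2333 -1.8931 -2.8224] 
   [-2.1484 -1.3679 -0.8669  2.55    2.2731] 
   [ 0.9928  1.3682 -2.2751 -0.5918  2.2739] 
   [-0.3129  1.3186 -2.3724 -2.859  -2.6082] 
   [-0.0867  1.4107 -2.8077  2.3247  3.0996] 
   [ 0.6125  1.4743 -2.9085  1.2476 -2.8222]
```

```bash
cat > ik2.py <<'E'
from kin import *
ax=np.array([-.4998,.0127,.866]);m=np.array([.5461,.1019,.143])
ey=np.array([.0255,1,0]);ex=np.cross(ey,ax)
g0=np.array([.7963,-.2289,-.9789,.7347,-.577])
def ik(h,grip,ty=0,tx=0,g=g0):
    a=R.from_rotvec(np.radians(ty)*ey+np.radians(tx)*ex).apply(ax); pt=m+ax*(h+grip)+a*.159
    return least_squares(lambda q:np.r_[fk(q,P,s4)[0]-pt,(fk(q,P,s4)[1]+a)*.3],g,xtol=1e-12).x
if __name__=='__main__':
    for grip in(.141,.151,.155,.158):
        for ty,tx in((0,0),(3,0),(-3,0),(0,3),(0,-3)):
            print(grip,ty,tx,ik(-.0522,grip,ty,tx))
E
python3 ik2.py
```

```text
0.141 0 0 [ 0.6796 -0.1542 -1.0368  0.9022 -0.4256]
0.141 3 0 [ 0.7291 -0.1379 -0.9603  0.707  -0.4991]
0.141 -3 0 [ 0.5689 -0.1659 -1.1087  1.1744 -0.3369]
0.141 0 3 [ 0.6505 -0.1661 -1.0399  0.8651 -0.3647]
0.141 0 -3 [ 0.7138 -0.1393 -1.0296  0.9214 -0.4903]
0.151 0 0 [ 0.7157 -0.1752 -1.0213  0.8475 -0.4671]
0.151 3 0 [ 0.7524 -0.158  -0.9468  0.6744 -0.5354]
0.151 -3 0 [ 0.6324 -0.1878 -1.0927  1.077  -0.3878]
0.151 0 3 [ 0.6879 -0.1879 -1.0232  0.8072 -0.4088]
0.151 0 -3 [ 0.7477 -0.1596 -1.0152  0.8712 -0.529 ]
0.155 0 0 [ 0.729  -0.1836 -1.0152  0.8283 -0.4833]
0.155 3 0 [ 0.7613 -0.166  -0.9414  0.6626 -0.5497]
0.155 -3 0 [ 0.6545 -0.1965 -1.0862  1.0442 -0.4072]
0.155 0 3 [ 0.7014 -0.1965 -1.0168  0.7873 -0.4259]
0.155 0 -3 [ 0.7603 -0.1677 -1.0094  0.8532 -0.5444]
0.158 0 0 [ 0.7386 -0.1898 -1.0107  0.8148 -0.4954]
0.158 3 0 [ 0.7678 -0.172  -0.9375  0.6543 -0.5604]
0.158 -3 0 [ 0.6701 -0.203  -1.0813  1.0215 -0.4215]
0.158 0 3 [ 0.7111 -0.203  -1.012   0.7734 -0.4385]
0.158 0 -3 [ 0.7695 -0.1737 -1.0052  0.8405 -0.5558]
```

Call:
play_rows:
  steps:
    - {"gripper": 0, "tx": 0.14, "ty": 0, "tz": 0.02, "ax": 0, "ay": 0, "az": 0}
    - {"gripper": 0, "tx": 0.14, "ty": 0, "tz": 0.02, "ax": 0, "ay": 0, "az": 0}
    - {"gripper": 0, "tx": 0.14, "ty": 0, "tz": 0, "ax": 0, "ay": 0, "az": 0}
    - {"gripper": 0, "tx": 0, "ty": 0, "tz": 0, "ax": 0, "ay": 0, "az": 0}

```text
t: 9.22
eef_pos: [0.4096, 0.106, 0.3801]
ee_rot: [-1.099, 1.049, -0.027]
force: [-0.5, -0.2, -3.8]
width: 0.0332
```

```bash
python3 st.py 6
```

```text
9.2167 q [ 0.7684 -0.2068 -0.9946  0.7732 -0.5344  2.8178] w 0.03318244538729684 p [0.4096 0.106  0.3801]
F [-0.4725 -0.1534 -3.8278] Ftool [ 3.0859  1.9844 -1.1991] Mtool [-0.005   1.1277  2.082 ] x [ 0.4979 -0.0134 -0.8671]
tip height above face -0.026358958010360218 lateral [-0.0003  0.0004 -0.0002] in tool [0.     0.0006 0.0002]
```

View pics/st6.png

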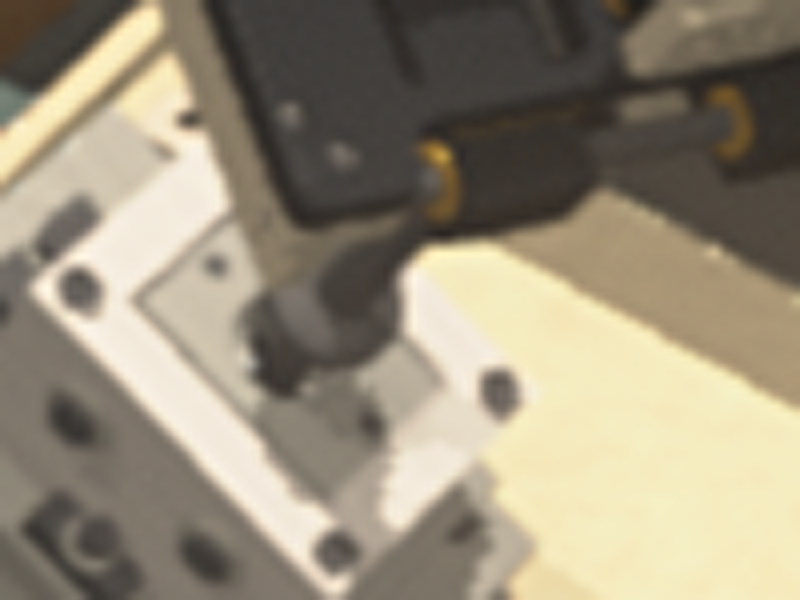

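Call:
play_rows:
  steps:
    - {"gripper": 0, "tx": 0.1, "ty": 0, "tz": 0, "ax": 0, "ay": 0, "az": 0}
    - {"gripper": 0, "tx": 0.1, "ty": 0, "tz": 0, "ax": 0, "ay": 0, "az": 0}
    - {"gripper": 0, "tx": 0.1, "ty": 0, "tz": 0, "ax": 0, "ay": 0, "az": 0}
    - {"gripper": 0, "tx": 0, "ty": 0, "tz": 0, "ax": 0, "ay": 0, "az": 0}

```text
t: 9.6
eef_pos: [0.4133, 0.1058, 0.3736]
ee_rot: [-1.099, 1.049, -0.027]
force: [0.3, -1.0, -4.3]
width: 0.0332
```

```bash
python3 st.py
python3 - <<'E'
from h import *
Rm=Tcur()[:3,:3]; print('ey in tool',Rm.T@[.0255,1,0])
E
```

```text
9.6 q [ 0.7461 -0.1915 -1.0057  0.8026 -0.505   2.8022] w 0.03319604942871642 p [0.4133 0.1058 0.3736]
F [ 0.3111 -0.9608 -4.3293] Ftool [ 3.9221  1.2279 -1.6947] Mtool [-0.0037  1.1085  2.0196] x [ 0.4979 -0.0136 -0.8672]
tip height above face -0.03384665074821767 lateral [-0.0004  0.0003 -0.0002] in tool [0.     0.0005 0.    ]
ey in tool [-0.00090985  0.45582143  0.89043599]
```

Call:
play_rows:
  steps:
    - {"gripper": 0.44, "tx": 0, "ty": 0, "tz": 0, "ax": 0, "ay": 0, "az": 0}
    - {"gripper": 0.44, "tx": 0, "ty": 0, "tz": 0, "ax": 0, "ay": 0, "az": 0}
    - {"gripper": 0.44, "tx": 0, "ty": 0, "tz": 0, "ax": 0, "ay": 0, "az": 0}
    - {"gripper": 0.44, "tx": 0, "ty": 0, "tz": 0, "ax": 0, "ay": 0, "az": 0}

```text
t: 9.93
eef_pos: [0.4134, 0.1062, 0.3748]
ee_rot: [-1.097, 1.048, -0.025]
force: [0.3, 0.3, -0.1]
width: 0.0387
```

```bash
python3 st.py 7
```

```text
9.9333 q [ 0.7471 -0.1929 -1.0041  0.802  -0.506   2.8027] w 0.038694417467462765 p [0.4134 0.1062 0.3748]
F [ 0.2971  0.2721 -0.1232] Ftool [ 0.2518 -0.0414  0.3352] Mtool [0.024  0.8024 1.34  ] x [ 0.4994 -0.0123 -0.8663]
tip height above face -0.03286136795492437 lateral [0.0007 0.0011 0.0004] in tool [ 0.     -0.0002  0.0013]
```

View pics/st7.png

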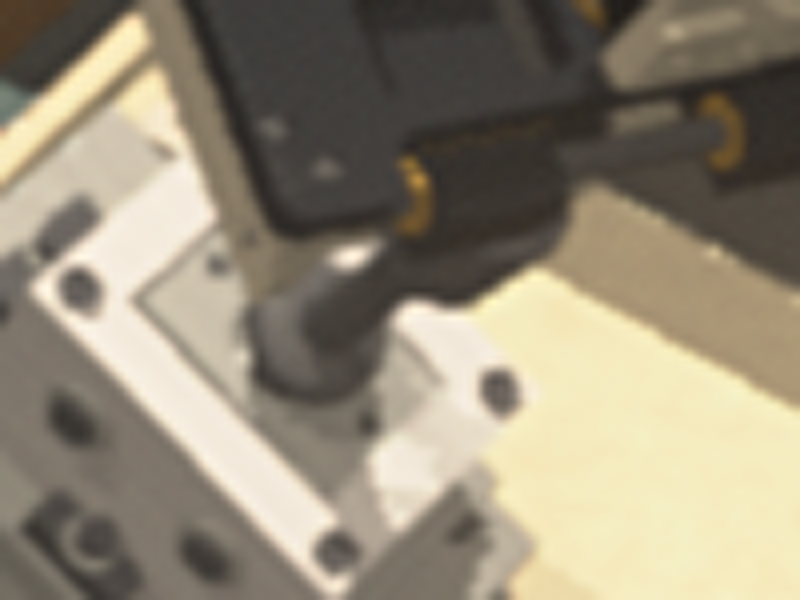

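Run:
```python
from h import *
ax=np.array([-.4998,.0127,.866]);m=np.array([.5461,.1019,.143]);ey=np.array([.0255,1,0]);ex=np.cross(ey,ax)
im=cv2.imread('pics/s7.png');off=np.array([.3,.1]) 
outs=[]
for hc in(.005,.009,.013,.017):
    c=cv2.resize(im[165:240,195:295],None,fx=4,fy=4,interpolation=2)
    for r,col in((.0175,(0,0,255)),):
        th=np.linspace(0,2*np.pi,60)
        pp=[proj('scene',m+ax*hc+r*(np.cos(t)*ex+np.sin(t)*ey)) for t in th]
        pts=np.array([[(p[1]+.5-195)*4,(p[0]+.5-165)*4] for p in pp]).round().astype(int)
        cv2.polylines(c,[pts],True,col,1)
    pts=np.array([[(p[1]+.5-195)*4,(p[0]+.5-165)*4] for p in [proj('scene',m-.001*ax+.0148*(np.cos(t)*ex+np.sin(t)*ey)) for t in th]]).round().astype(int)
    cv2.polylines(c,[pts],True,(0,255,0),1)
    outs.append(c)
cv2.imwrite('pics/ov7.png',np.vstack([np.hstack(outs[:2]),np.hstack(outs[2:])]))
print(ex,ey,m)
# direct: hole center bias check
```

```text
[ 0.866      -0.022083    0.50012385] [0.0255 1.     0.    ] [0.5461 0.1019 0.143 ]
```

View pics/ov7.png

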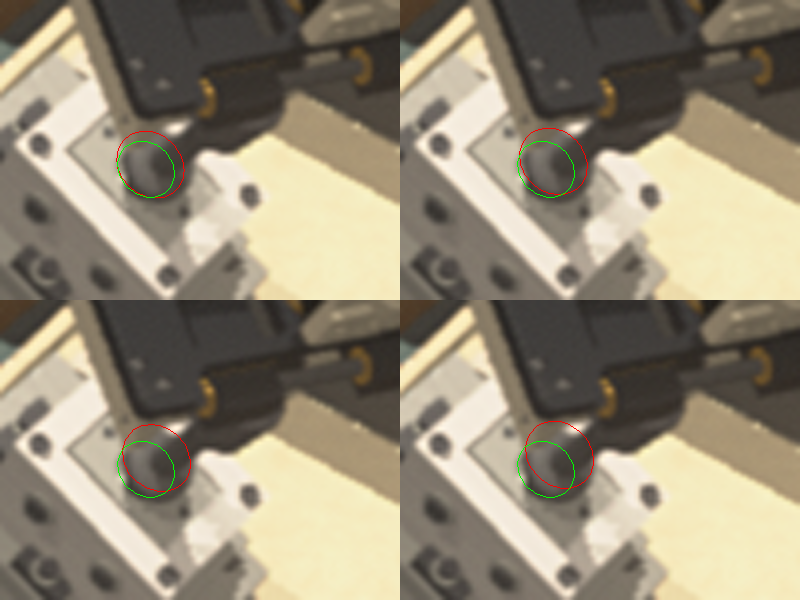

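Run:
```python
from ik2 import *
for ty in(0,1,1.5):
  for h in(-.045,-.0522):
    a=R.from_rotvec(np.radians(ty)*ey).apply(ax); piv=m-ax*.03; pt=piv+a*(h+.152+.159+.03)
    q=least_squares(lambda q:np.r_[fk(q,P,s4)[0]-pt,(fk(q,P,s4)[1]+a)*.3],g0,xtol=1e-12).x; print(ty,h,q)
```

```text
0 -0.045 [ 0.7424 -0.1923 -1.0089  0.8096 -0.5002]
0 -0.0522 [ 0.7191 -0.1773 -1.0197  0.8426 -0.4712]
1 -0.045 [ 0.752  -0.1841 -0.9789  0.7486 -0.5231]
1 -0.0522 [ 0.7323 -0.1696 -0.9896  0.7764 -0.4955]
1.5 -0.045 [ 0.7553 -0.1798 -0.9638  0.7199 -0.5344]
1.5 -0.0522 [ 0.7372 -0.1655 -0.9744  0.7455 -0.5074]
```

Call:
play_rows:
  newtons: 25
  steps:
    - {"gripper": 0.7, "tx": 0, "ty": 0, "tz": 0, "ax": 0, "ay": 0, "az": 0}
    - {"gripper": 0.7, "tx": 0, "ty": 0, "tz": 0, "ax": 0, "ay": 0, "az": 0}
    - {"gripper": 0.7, "tx": 0, "ty": 0, "tz": 0, "ax": 0.9, "ay": 0, "az": 0}
    - {"gripper": 0.7, "tx": 0, "ty": 0, "tz": 0, "ax": 0.94, "ay": 0, "az": 0}
    - {"gripper": 0.7, "tx": 0, "ty": 0, "tz": 0, "ax": 0.94, "ay": 0, "az": 0}
    - {"gripper": 0.7, "tx": 0, "ty": 0, "tz": 0, "ax": 0.94, "ay": 0, "az": 0}
    - {"gripper": 0.7, "tx": 0, "ty": 0, "tz": 0, "ax": 0.94, "ay": 0, "az": 0}
    - {"gripper": 0.7, "tx": 0, "ty": 0, "tz": 0, "ax": 0.94, "ay": 0, "az": 0}
    - {"gripper": 0.7, "tx": 0, "ty": 0, "tz": 0, "ax": 0.94, "ay": 0, "az": 0}
    - {"gripper": 0.7, "tx": 0, "ty": 0, "tz": 0, "ax": 0.94, "ay": 0, "az": 0}
    - {"gripper": 0.7, "tx": 0, "ty": 0, "tz": 0, "ax": 0.94, "ay": 0, "az": 0}
    - {"gripper": 0.7, "tx": 0, "ty": 0, "tz": 0, "ax": 0.94, "ay": 0, "az": 0}
    - {"gripper": 0.7, "tx": 0, "ty": 0, "tz": 0.21, "ax": 0, "ay": 0.17, "az": 0}
    - {"gripper": 0.7, "tx": 0, "ty": 0, "tz": 0, "ax": 0, "ay": 0, "az": 0}

```text
t: 11.15
eef_pos: [0.4183, 0.1069, 0.3773]
ee_rot: [-0.12, 1.067, -0.029]
force: [-0.3, 0.5, 0.9]
width: 0.0617
```

```bash
python3 st.py 8; python3 -c "
from h import *
print(Tcur())"
```

```text
11.15 q [ 0.7583 -0.1828 -0.9721  0.7402 -0.5324  1.8738] w 0.06171836576044969 p [0.4183 0.1069 0.3773]
F [-0.3152  0.5187  0.9167] Ftool [-0.9622  0.487   0.2137] Mtool [0.0218 1.5919 0.222 ] x [ 0.4829 -0.0142 -0.8756]
tip height above face -0.033048253401510554 lateral [0.0005 0.0011 0.0003] in tool [-0.      0.0011  0.0007]
[[ 0.48349589 -0.0768669   0.87196514  0.41803692]
 [-0.01402874  0.99532859  0.09552063  0.10697203]
 [-0.87523421 -0.0584164   0.48015894  0.37713449]
 [ 0.          0.          0.          1.        ]]
```

View pics/st8.png

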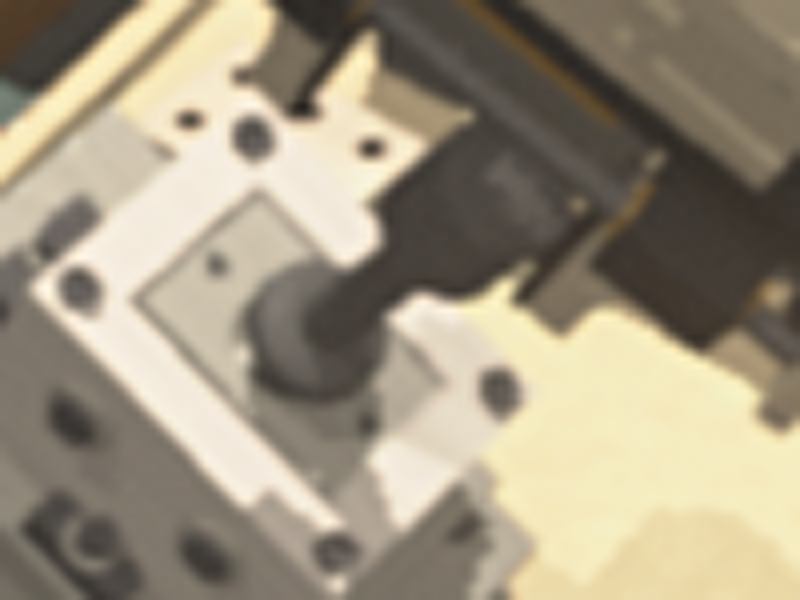

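Call:
play_rows:
  newtons: 25
  steps:
    - {"gripper": 0, "tx": 0, "ty": 0, "tz": 0, "ax": 0, "ay": 0, "az": 0}
    - {"gripper": 0, "tx": 0, "ty": 0, "tz": 0, "ax": 0, "ay": 0, "az": 0}
    - {"gripper": 0, "tx": 0, "ty": 0, "tz": 0, "ax": 0, "ay": 0, "az": 0}
    - {"gripper": 0, "tx": 0, "ty": 0, "tz": 0, "ax": 0, "ay": 0, "az": 0}
    - {"gripper": 0, "tx": 0, "ty": 0, "tz": 0, "ax": 0, "ay": 0, "az": 0}
    - {"gripper": 0, "tx": 0, "ty": 0, "tz": 0, "ax": 0, "ay": 0, "az": 0}
    - {"gripper": 0, "tx": 0, "ty": 0, "tz": 0, "ax": 0, "ay": 0, "az": 0}

```text
t: 11.78
eef_pos: [0.4175, 0.1062, 0.3766]
ee_rot: [-0.123, 1.067, -0.031]
force: [-4.2, -1.5, 0.6]
width: 0.0334
```

```bash
python3 st.py 9
python3 - <<'E'
from h import *
T=Tcur()
for d in(.14,.159,.2,.247): p=proj('scene',T[:3,3]+T[:3,0]*d); print(d,(p[1]+.5-195)*8,(p[0]+.5-165)*8)
E
```

```text
11.7833 q [ 0.7578 -0.1835 -0.975   0.7426 -0.5316  1.8718] w 0.03339780077759829 p [0.4175 0.1062 0.3766]
F [-4.1648 -1.4978  0.5665] Ftool [-2.4834 -1.2084 -3.5046] Mtool [-0.039   2.8236  0.0279] x [ 0.4827 -0.0152 -0.8757]
tip height above face -0.03335693128900721 lateral [-0.0004  0.0002 -0.0003] in tool [ 0.      0.0002 -0.0005]
0.14 495.8326731394909 104.08967905195846
0.159 462.0267540917123 142.49502075967303
0.2 393.1755010031891 220.71436714960078
0.247 320.4790303362938 303.30302609613545
```

View pics/st9.png

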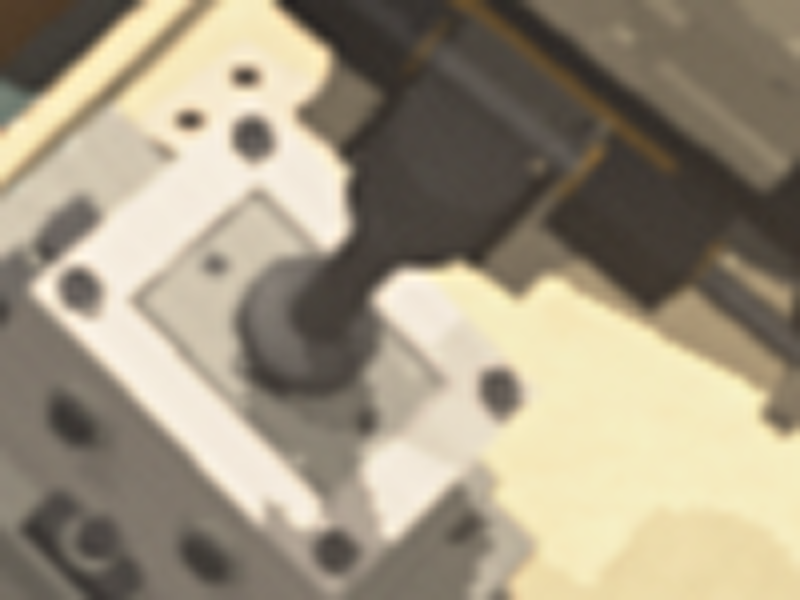

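Call:
play_rows:
  newtons: 60
  steps:
    - {"gripper": 0, "tx": 0, "ty": 0, "tz": 0, "ax": 0, "ay": 0, "az": 0}
    - {"gripper": 0, "tx": 0, "ty": 0, "tz": 0, "ax": 0, "ay": 0, "az": 0}
    - {"gripper": 0, "tx": 0.015, "ty": 0, "tz": 0, "ax": 0.8, "ay": 0, "az": 0}
    - {"gripper": 0, "tx": 0.015, "ty": 0, "tz": 0, "ax": 0.8, "ay": 0, "az": 0}
    - {"gripper": 0, "tx": 0.015, "ty": 0, "tz": 0, "ax": 0.8, "ay": 0, "az": 0}
    - {"gripper": 0, "tx": 0.015, "ty": 0, "tz": 0, "ax": 0.8, "ay": 0, "az": 0}
    - {"gripper": 0, "tx": 0.015, "ty": 0, "tz": 0, "ax": 0.8, "ay": 0, "az": 0}
    - {"gripper": 0, "tx": 0.015, "ty": 0, "tz": 0, "ax": 0.8, "ay": 0, "az": 0}

```text
t: 12.5
eef_pos: [0.4188, 0.1065, 0.3753]
ee_rot: [0.386, 1.066, -0.03]
force: [-11.5, -0.9, 8.3]
width: 0.0332
```

```bash
python3 st.py
```

```text
12.5 q [ 0.7521 -0.1797 -0.9774  0.7512 -0.5232  1.3606] w 0.03322126494377629 p [0.4188 0.1065 0.3753]
F [-11.5085  -0.8517   8.3425] Ftool [-12.8562  -3.3631  -5.1165] Mtool [-0.1426  3.2973 -1.864 ] x [ 0.4838 -0.0143 -0.875 ]
tip height above face -0.03506263423698995 lateral [0.0004 0.0008 0.0002] in tool [-0.      0.0009  0.0001]
```

Call:
play_rows:
  steps:
    - {"gripper": 0, "tx": 0.013, "ty": 0, "tz": 0, "ax": 1, "ay": 0, "az": 0}
    - {"gripper": 0, "tx": 0.013, "ty": 0, "tz": 0, "ax": 1, "ay": 0, "az": 0}
    - {"gripper": 0, "tx": 0.013, "ty": 0, "tz": 0, "ax": 1, "ay": 0, "az": 0}
    - {"gripper": 0, "tx": 0.013, "ty": 0, "tz": 0, "ax": 1, "ay": 0, "az": 0}
    - {"gripper": 0, "tx": 0.013, "ty": 0, "tz": 0, "ax": 1, "ay": 0, "az": 0}
    - {"gripper": 0, "tx": 0.013, "ty": 0, "tz": 0, "ax": 1, "ay": 0, "az": 0}

```text
t: 13.0
eef_pos: [0.4199, 0.1064, 0.3739]
ee_rot: [1.014, 1.065, -0.031]
force: [-9.1, -2.7, 7.0]
width: 0.0329
```

```bash
python3 st.py 10
```

```text
13.0 q [ 0.7467 -0.1759 -0.9799  0.7588 -0.5165  0.7272] w 0.03291500976710532 p [0.4199 0.1064 0.3739]
F [-9.0633 -2.7483  6.9714] Ftool [-10.4465  -5.3968   0.2042] Mtool [-0.1196  0.3418 -3.0252] x [ 0.4842 -0.0148 -0.8748]
tip height above face -0.036831362322059455 lateral [0.0007 0.0005 0.0004] in tool [-0.      0.0009 -0.0001]
```

View pics/st10.png

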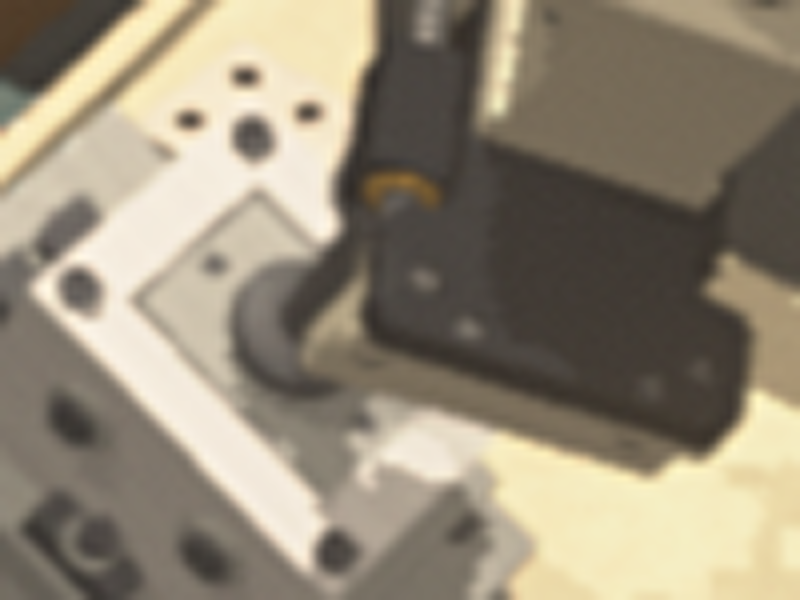

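Call:
play_rows:
  steps:
    - {"gripper": 0, "tx": 0.013, "ty": 0, "tz": 0, "ax": 1, "ay": 0, "az": 0}
    - {"gripper": 0, "tx": 0.013, "ty": 0, "tz": 0, "ax": 1, "ay": 0, "az": 0}
    - {"gripper": 0, "tx": 0.013, "ty": 0, "tz": 0, "ax": 1, "ay": 0, "az": 0}
    - {"gripper": 0, "tx": 0.013, "ty": 0, "tz": 0, "ax": 1, "ay": 0, "az": 0}
    - {"gripper": 0, "tx": 0.013, "ty": 0, "tz": 0, "ax": 1, "ay": 0, "az": 0}
    - {"gripper": 0, "tx": 0.013, "ty": 0, "tz": 0, "ax": 1, "ay": 0, "az": 0}

```text
t: 13.55
eef_pos: [0.4207, 0.106, 0.3719]
ee_rot: [1.64, 1.066, -0.033]
force: [-9.6, -3.2, 7.8]
width: 0.033
```

```bash
python3 st.py
```

```text
13.55 q [ 0.7412 -0.172  -0.9832  0.7661 -0.5099  0.0947] w 0.03297488099089914 p [0.4207 0.106  0.3719]
F [-9.5629 -3.1612  7.7591] Ftool [-11.3645  -4.2646   3.7827] Mtool [-0.0905 -1.9892 -3.0888] x [ 0.4837 -0.0161 -0.8751]
tip height above face -0.03895051880988493 lateral [ 0.0002 -0.0003  0.0001] in tool [-0.      0.0003  0.0002]
```

Call:
play_rows:
  steps:
    - {"gripper": 0, "tx": 0.013, "ty": 0, "tz": 0, "ax": 1, "ay": 0, "az": 0}
    - {"gripper": 0, "tx": 0.013, "ty": 0, "tz": 0, "ax": 1, "ay": 0, "az": 0}
    - {"gripper": 0, "tx": 0.013, "ty": 0, "tz": 0, "ax": 1, "ay": 0, "az": 0}
    - {"gripper": 0, "tx": 0.013, "ty": 0, "tz": 0, "ax": 1, "ay": 0, "az": 0}

```text
t: 13.88
eef_pos: [0.4212, 0.1058, 0.3706]
ee_rot: [2.059, 1.066, -0.034]
force: [-9.9, -3.7, 7.7]
width: 0.0331
```

```bash
python3 st.py 11
```

```text
13.8833 q [ 0.7377 -0.1693 -0.9856  0.7709 -0.505  -0.327 ] w 0.03309224566346442 p [0.4212 0.1058 0.3706]
F [-9.9007 -3.7183  7.7414] Ftool [-11.5001  -2.3477   5.8321] Mtool [-0.1123 -3.2498 -2.4624] x [ 0.4833 -0.0163 -0.8753]
tip height above face -0.04037855981314278 lateral [-0.0001 -0.0005 -0.0001] in tool [0.     0.0001 0.0005]
```

View pics/st11.png

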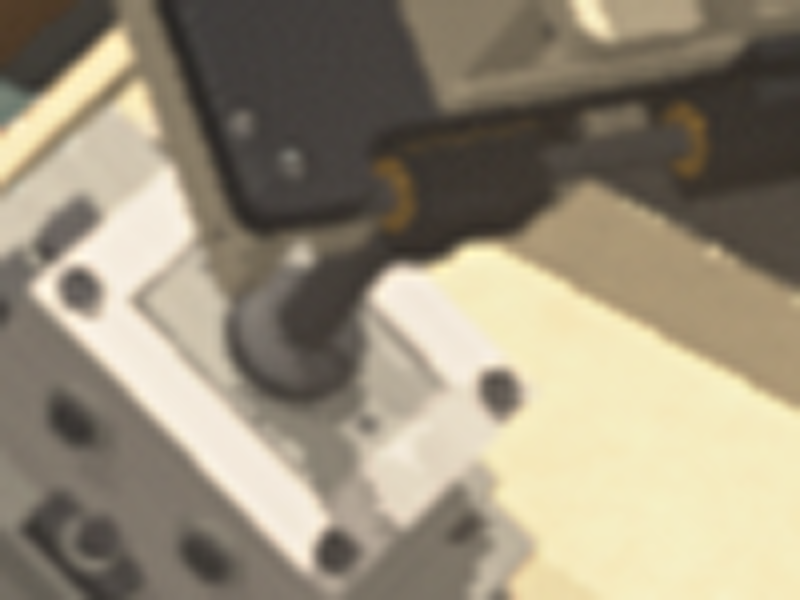

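Call:
play_rows:
  steps:
    - {"gripper": 0, "tx": 0.013, "ty": 0, "tz": 0, "ax": 1, "ay": 0, "az": 0}
    - {"gripper": 0, "tx": 0.013, "ty": 0, "tz": 0, "ax": 1, "ay": 0, "az": 0}
    - {"gripper": 0, "tx": 0.013, "ty": 0, "tz": 0, "ax": 1, "ay": 0, "az": 0}
    - {"gripper": 0, "tx": 0.013, "ty": 0, "tz": 0, "ax": 1, "ay": 0, "az": 0}

```text
t: 14.27
eef_pos: [0.4217, 0.1056, 0.3693]
ee_rot: [2.477, 1.066, -0.035]
force: [-12.2, -3.8, 10.1]
width: 0.0332
```

```bash
python3 st.py
```

```text
14.2667 q [ 0.734  -0.1668 -0.9879  0.776  -0.5002 -0.7489] w 0.03319780286949679 p [0.4217 0.1056 0.3693]
F [-12.1688  -3.7656  10.0937] Ftool [-14.6511  -0.1937   7.0321] Mtool [-0.1351 -4.4579 -1.2763] x [ 0.483  -0.0167 -0.8755]
tip height above face -0.041760119422779525 lateral [-0.0004 -0.0008 -0.0002] in tool [0.     0.0003 0.0008]
```

Call:
play_rows:
  steps:
    - {"gripper": 0, "tx": 0.013, "ty": 0, "tz": 0, "ax": 1, "ay": 0, "az": 0}
    - {"gripper": 0, "tx": 0.013, "ty": 0, "tz": 0, "ax": 1, "ay": 0, "az": 0}
    - {"gripper": 0, "tx": 0.013, "ty": 0, "tz": 0, "ax": 1, "ay": 0, "az": 0}

```text
t: 14.52
eef_pos: [0.4221, 0.1057, 0.3683]
ee_rot: [2.792, 1.067, -0.034]
force: [-12.4, -2.0, 7.6]
width: 0.033
```

```bash
python3 st.py 12
```

```text
14.5167 q [ 0.7314 -0.1647 -0.9895  0.7799 -0.496  -1.0652] w 0.033040647997930474 p [0.4221 0.1057 0.3683]
F [-12.4459  -1.9575   7.5887] Ftool [-12.6216  -0.2238   7.5476] Mtool [-0.2352 -4.8174 -0.3973] x [ 0.4828 -0.0164 -0.8756]
tip height above face -0.04282431634900476 lateral [-0.0006 -0.0006 -0.0003] in tool [0.     0.0004 0.0008]
```

View pics/st12.png

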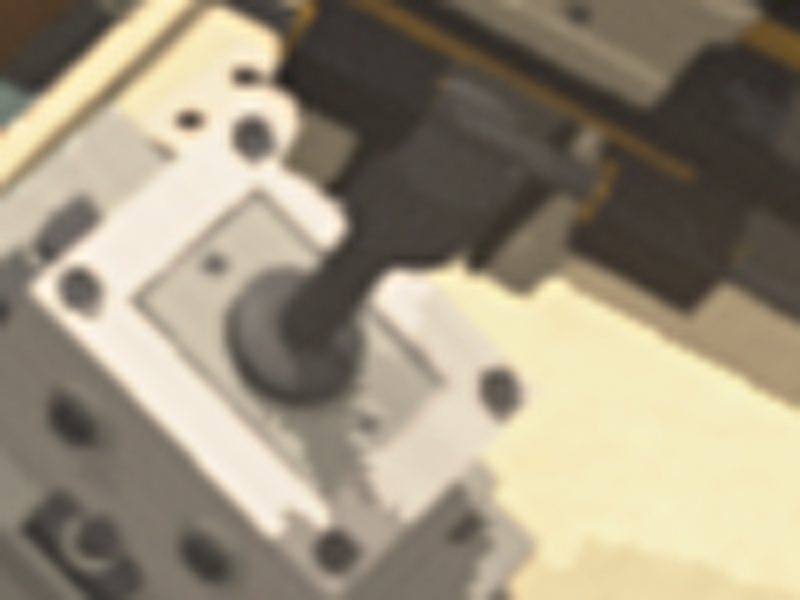

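Call:
play_rows:
  steps:
    - {"gripper": 0, "tx": 0.012, "ty": 0, "tz": 0, "ax": 1, "ay": 0, "az": 0}
    - {"gripper": 0, "tx": 0.012, "ty": 0, "tz": 0, "ax": 1, "ay": 0, "az": 0}
    - {"gripper": 0, "tx": 0.012, "ty": 0, "tz": 0, "ax": 1, "ay": 0, "az": 0}

```text
t: 14.82
eef_pos: [0.4225, 0.1061, 0.3678]
ee_rot: [3.107, 1.066, -0.031]
force: [-22.0, -0.0, 16.5]
width: 0.0332
```

```bash
python3 st.py
```

```text
14.8167 q [ 0.7294 -0.1633 -0.9907  0.7841 -0.492  -1.3811] w 0.03316826793572899 p [0.4225 0.1061 0.3678]
F [-22.0252  -0.0331  16.4603] Ftool [-25.0556   0.3321  11.3208] Mtool [-0.434  -6.6783  0.2594] x [ 0.4836 -0.0152 -0.8752]
tip height above face -0.0434258597606346 lateral [-0.0002  0.0002 -0.0001] in tool [ 0.     -0.0002  0.0002]
```

Call:
play_rows:
  steps:
    - {"gripper": 0, "tx": 0, "ty": 0, "tz": 0, "ax": 0.8, "ay": 0, "az": 0}
    - {"gripper": 0, "tx": 0, "ty": 0, "tz": 0, "ax": 0.8, "ay": 0, "az": 0}

```text
t: 14.98
eef_pos: [0.4225, 0.1062, 0.3678]
ee_rot: [-3.009, 1.066, -0.03]
force: [-16.8, 0.1, 10.9]
width: 0.033
```

```bash
python3 st.py 13
python3 - <<'E'
from h import *
ax=np.array([-.4998,.0127,.866]);m=np.array([.5461,.1019,.143]);ey=np.array([.0255,1,0]);ex=np.cross(ey,ax);th=np.linspace(0,2*np.pi,60)
im=cv2.imread('pics/s13.png');outs=[]
for hc in(-.001,.003):
    c=cv2.resize(im[165:240,195:295],None,fx=4,fy=4,interpolation=2)
    pp=[proj('scene',m+ax*hc+.0175*(np.cos(t)*ex+np.sin(t)*ey)) for t in th]
    cv2.polylines(c,[np.array([[(p[1]+.5-195)*4,(p[0]+.5-165)*4] for p in pp]).round().astype(int)],True,(0,0,255),1); outs.append(c)
cv2.imwrite('pics/ov13.png',np.hstack(outs))
E
```

```text
14.9833 q [ 0.7295 -0.1633 -0.9906  0.784  -0.4916 -1.5478] w 0.03298124890441386 p [0.4225 0.1062 0.3678]
F [-16.8376   0.0956  10.8823] Ftool [-17.668    1.6667   9.3276] Mtool [-0.4149 -5.5105  1.0467] x [ 0.4836 -0.0147 -0.8752]
tip height above face -0.043421682174055815 lateral [-0.0002  0.0004 -0.0001] in tool [ 0.     -0.0004  0.0003]
```

View pics/ov13.png

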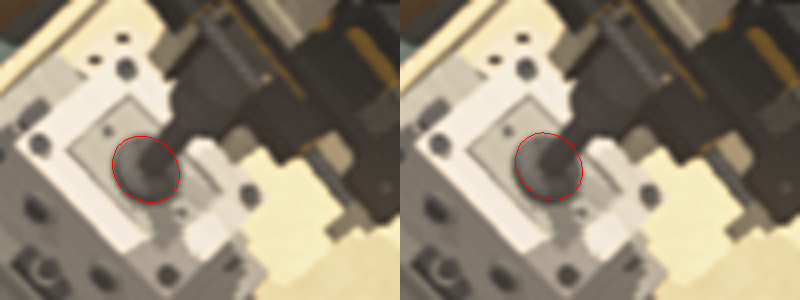

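Run:
```python
from h import *
np.set_printoptions(precision=4,suppress=True)
ax=np.array([-.4998,.0127,.866]);ax/=np.linalg.norm(ax);m=np.array([.5461,.1019,.143])
T=Tcur();T1=T.copy();T1[:3,3]+=ax*.015; rows(T,T1,6)
# then untilt with pivot at m-0.02ax+.015ax, plus 60mm pull
rv=np.cross(T[:3,0],-ax);rv*=np.arcsin(np.linalg.norm(rv))/np.linalg.norm(rv);Q=R.from_rotvec(rv).as_matrix();print(np.degrees(rv))
piv=m-.005*ax;T2=T1.copy();T2[:3,:3]=Q@T1[:3,:3];T2[:3,3]=piv+Q@(T1[:3,3]-piv)+ax*.015; rows(T1,T2,6)
T3=T2.copy();T3[:3,3]+=ax*.06;rows(T2,T3,12);print(T3[:3,3])
```

```text
n 6 t [-0.1    0.     0.002] a [ 0.  0. -0.]
[ 0.0876 -1.0679  0.0662]
n 6 t [-0.1    0.009  0.034] a [ 0.     0.029 -0.008]
n 12 t [-0.2 -0.  -0. ] a [ 0.  0. -0.]
[0.3731 0.1068 0.4432]
```

Call:
play_rows:
  steps:
    - {"gripper": 0, "tx": -0.1, "ty": 0, "tz": 0.002, "ax": 0, "ay": 0, "az": 0}
    - {"gripper": 0, "tx": -0.1, "ty": 0, "tz": 0.002, "ax": 0, "ay": 0, "az": 0}
    - {"gripper": 0, "tx": -0.1, "ty": 0, "tz": 0.002, "ax": 0, "ay": 0, "az": 0}
    - {"gripper": 0, "tx": -0.1, "ty": 0, "tz": 0.002, "ax": 0, "ay": 0, "az": 0}
    - {"gripper": 0, "tx": -0.1, "ty": 0, "tz": 0.002, "ax": 0, "ay": 0, "az": 0}
    - {"gripper": 0, "tx": -0.1, "ty": 0, "tz": 0.002, "ax": 0, "ay": 0, "az": 0}

```text
t: 15.53
eef_pos: [0.4149, 0.1059, 0.3786]
ee_rot: [-3.017, 1.07, -0.036]
force: [7.7, -1.5, -14.4]
width: 0.0331
```

```bash
python3 st.py 14
```

```text
15.5333 q [ 0.7695 -0.1905 -0.9705  0.7265 -0.5482 -1.513 ] w 0.03311696444633979 p [0.4149 0.1059 0.3786]
F [  7.6886  -1.5108 -14.4005] Ftool [16.3472  1.2409 -0.0273] Mtool [-0.0294 -1.6016  0.4801] x [ 0.4798 -0.0172 -0.8772]
tip height above face -0.030232602483733252 lateral [-0.0023 -0.0007 -0.0013] in tool [0.0001 0.0011 0.0025]
```

View pics/st14.png

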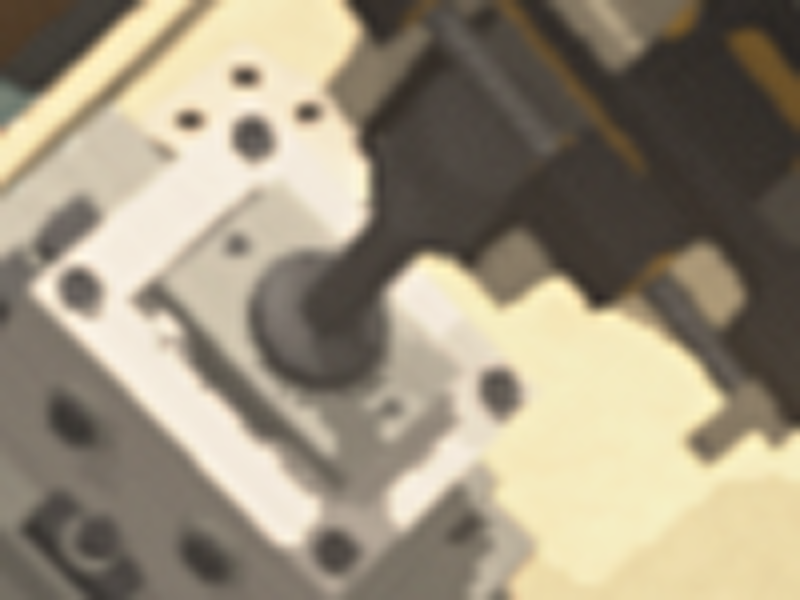

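The plug has come up about 13 mm together with the puller. I keep drawing.

Call:
play_rows:
  steps:
    - {"gripper": 0, "tx": -0.1, "ty": 0.009, "tz": 0.034, "ax": 0, "ay": 0.029, "az": -0.008}
    - {"gripper": 0, "tx": -0.1, "ty": 0.009, "tz": 0.034, "ax": 0, "ay": 0.029, "az": -0.008}
    - {"gripper": 0, "tx": -0.1, "ty": 0.009, "tz": 0.034, "ax": 0, "ay": 0.029, "az": -0.008}
    - {"gripper": 0, "tx": -0.1, "ty": 0.009, "tz": 0.034, "ax": 0, "ay": 0.029, "az": -0.008}
    - {"gripper": 0, "tx": -0.1, "ty": 0.009, "tz": 0.034, "ax": 0, "ay": 0.029, "az": -0.008}
    - {"gripper": 0, "tx": -0.1, "ty": 0.009, "tz": 0.034, "ax": 0, "ay": 0.029, "az": -0.008}
    - {"gripper": 0, "tx": 0, "ty": 0, "tz": 0, "ax": 0, "ay": 0, "az": 0}

```text
t: 16.17
eef_pos: [0.4028, 0.1057, 0.3902]
ee_rot: [-3.01, 1.049, -0.028]
force: [-7.2, -1.0, -1.4]
width: 0.0331
```

```bash
python3 st.py
```

```text
16.1667 q [ 0.8017 -0.2324 -0.9794  0.7339 -0.5808 -1.5358] w 0.033060155682087256 p [0.4028 0.1057 0.3902]
F [-7.1987 -1.0328 -1.4411] Ftool [-2.3225  2.131   6.7104] Mtool [ 0.037  -4.7157  0.9908] x [ 0.4982 -0.0138 -0.867 ]
tip height above face -0.014298659406753206 lateral [-0.0009 -0.0001 -0.0005] in tool [0.     0.0003 0.0011]
```

```bash
python3 st.py 15; python3 -c "
from h import *
print(Tcur())"
```

```text
16.1667 q [ 0.8017 -0.2324 -0.9794  0.7339 -0.5808 -1.5358] w 0.033060155682087256 p [0.4028 0.1057 0.3902]
F [-7.1987 -1.0328 -1.4411] Ftool [-2.3225  2.131   6.7104] Mtool [ 0.037  -4.7157  0.9908] x [ 0.4982 -0.0138 -0.867 ]
tip height above face -0.014298659406753206 lateral [-0.0009 -0.0001 -0.0005] in tool [0.     0.0003 0.0011]
[[ 0.49853427 -0.14111757 -0.85530662  0.40301601]
 [-0.01343535 -0.98780008  0.15514666  0.1058331 ]
 [-0.86676587 -0.06585459 -0.49434816  0.39045265]
 [ 0.          0.          0.          1.        ]]
```

View pics/st15.png

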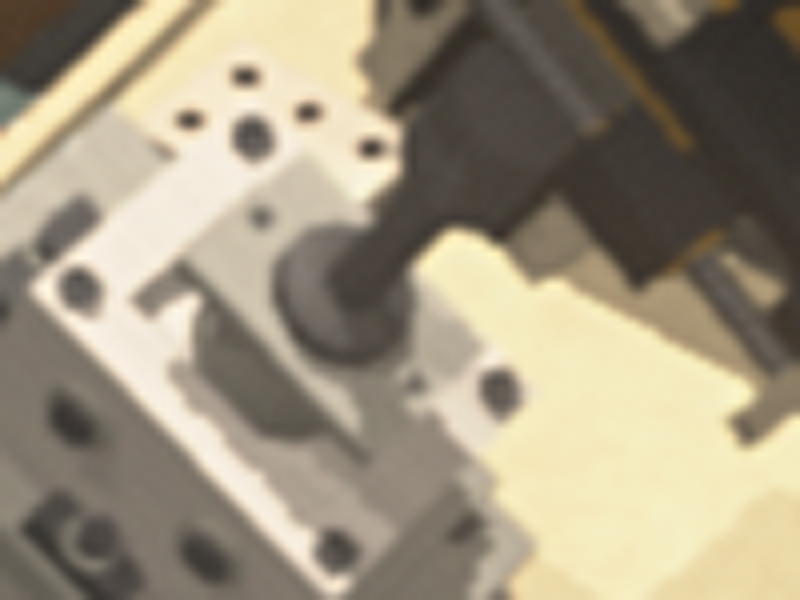

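Call:
play_rows:
  steps:
    - {"gripper": 0, "tx": -0.2, "ty": 0, "tz": 0.015, "ax": 0, "ay": 0, "az": 0}
    - {"gripper": 0, "tx": -0.2, "ty": 0, "tz": 0.015, "ax": 0, "ay": 0, "az": 0}
    - {"gripper": 0, "tx": -0.2, "ty": 0, "tz": 0, "ax": 0, "ay": 0, "az": 0}
    - {"gripper": 0, "tx": -0.2, "ty": 0, "tz": 0, "ax": 0, "ay": 0, "az": 0}
    - {"gripper": 0, "tx": -0.2, "ty": 0, "tz": 0, "ax": 0, "ay": 0, "az": 0}
    - {"gripper": 0, "tx": -0.2, "ty": 0, "tz": 0, "ax": 0, "ay": 0, "az": 0}
    - {"gripper": 0, "tx": -0.2, "ty": 0, "tz": 0, "ax": 0, "ay": 0, "az": 0}
    - {"gripper": 0, "tx": -0.2, "ty": 0, "tz": 0, "ax": 0, "ay": 0, "az": 0}
    - {"gripper": 0, "tx": -0.2, "ty": 0, "tz": 0, "ax": 0, "ay": 0, "az": 0}
    - {"gripper": 0, "tx": -0.2, "ty": 0, "tz": 0, "ax": 0, "ay": 0, "az": 0}
    - {"gripper": 0, "tx": 0, "ty": 0, "tz": 0, "ax": 0, "ay": 0, "az": 0}

```text
t: 17.13
eef_pos: [0.3776, 0.1072, 0.435]
ee_rot: [-3.005, 1.047, -0.023]
force: [-0.3, 0.7, -5.8]
width: 0.033
```

```bash
python3 st.py 16
```

```text
17.1333 q [ 0.9247 -0.3298 -0.9087  0.6235 -0.7695 -1.4909] w 0.03301686666436669 p [0.3776 0.1072 0.435 ]
F [-0.2919  0.6692 -5.761 ] Ftool [ 4.8341 -0.2275  3.2098] Mtool [ 0.064  -2.9211  0.2722] x [ 0.5003 -0.0113 -0.8658]
tip height above face 0.037174218201009 lateral [0.0002 0.0014 0.0001] in tool [-0.     -0.0015  0.    ]
```

View pics/st16.png

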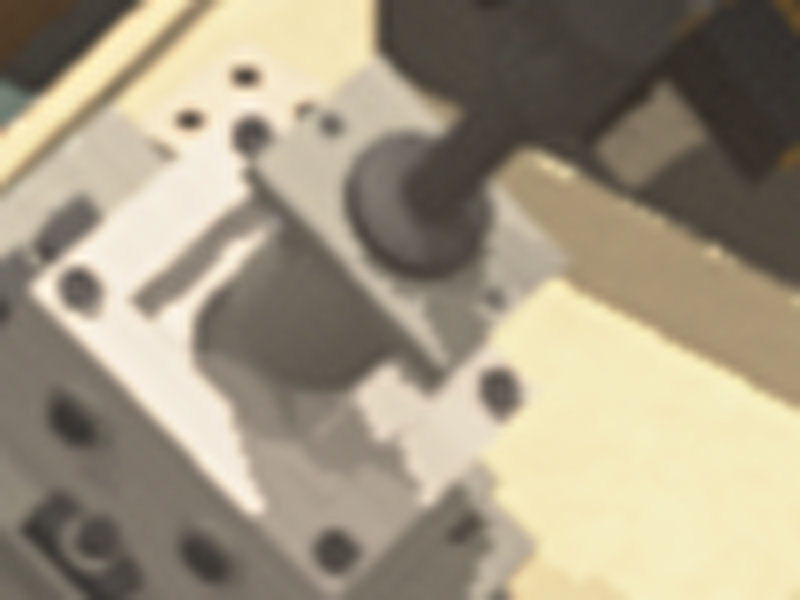

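Run:
```python
from kin import *
ax=np.array([-.4998,.0127,.866])
T=Tcur();T1=T.copy();T1[:3,3]+=[.01,-.03,.06];n,s,a=rows(T,T1)
xt=np.array([0,0,-1.]);rv=np.cross(T[:3,0],xt);rv*=np.arcsin(np.linalg.norm(rv))/np.linalg.norm(rv)
T2=T1.copy();T2[:3,:3]=R.from_rotvec(rv).as_matrix()@T[:3,:3];T2[:3,3]=[.534,-.181,.465]
n2,s2,a2=rows(T1,T2,14)
q=telemetry.get_state()['q'][:5];lo=np.array([-3.07,-1.43,-1.02,-3.03,-3.05]);hi=np.array([3.07,2.12,1.25,1.67,0])
C=T
for k in range(n+n2):
    C=apply(C,s,a) if k<n else apply(C,s2,a2)
    f=least_squares(lambda q:np.r_[fk(q,P,s4)[0]-C[:3,3],(fk(q,P,s4)[1]-C[:3,0])*.3],q); 
    print(C[:3,3],'bot',C[:3,3]+C[:3,0]*.318,f.x,(np.abs(f.x-q)*12/2.39).max().round(2),f.cost<1e-7,((f.x>lo)&(f.x<hi)).all()); q=f.x
```

```text
n 2 t [-0.932  0.483 -0.859] a [ 0. -0. -0.]
n 14 t [ 0.204  0.667 -0.494] a [ 0.    -0.354  0.049]
[0.3827 0.0922 0.4645] bot [0.5417 0.0887 0.1892] [ 0.8959 -0.3523 -0.8393  0.5678 -0.8317] 0.35 True True
[0.3877 0.0772 0.4945] bot [0.5467 0.0737 0.2192] [ 0.8608 -0.3679 -0.7676  0.5206 -0.8901] 0.36 True True
[0.3985 0.0588 0.4951] bot [0.5471 0.0554 0.214 ] [ 0.7863 -0.3444 -0.7211  0.4482 -0.8953] 0.37 True True
[0.4092 0.0403 0.4953] bot [0.5472 0.0372 0.2088] [ 0.7105 -0.3164 -0.6722  0.3777 -0.907 ] 0.38 True True
[0.42   0.0219 0.495 ] bot [0.5472 0.019  0.2035] [ 0.6348 -0.2849 -0.622   0.3111 -0.9248] 0.38 True True
[0.4308 0.0034 0.4943] bot [0.547  0.0008 0.1983] [ 0.5603 -0.2506 -0.5716  0.2502 -0.9481] 0.37 True True
[ 0.4415 -0.015   0.4932] bot [ 0.5465 -0.0174  0.1931] [ 0.4884 -0.2143 -0.522   0.1963 -0.9758] 0.36 True True
[ 0.4522 -0.0335  0.4917] bot [ 0.5459 -0.0356  0.1878] [ 0.4198 -0.1766 -0.4737  0.1499 -1.0069] 0.34 True True
[ 0.4628 -0.0519  0.4898] bot [ 0.5451 -0.0538  0.1826] [ 0.3554 -0.138  -0.4271  0.111  -1.0402] 0.32 True True
[ 0.4733 -0.0704  0.4874] bot [ 0.5441 -0.072   0.1774] [ 0.2954 -0.0987 -0.3822  0.0792 -1.075 ] 0.3 True True
[ 0.4838 -0.0888  0.4847] bot [ 0.5429 -0.0902  0.1722] [ 0.2398 -0.059  -0.3391  0.0538 -1.1105] 0.28 True True
[ 0.4941 -0.1073  0.4815] bot [ 0.5415 -0.1083  0.1671] [ 0.1885 -0.0191 -0.2974  0.0343 -1.1463] 0.26 True True
[ 0.5043 -0.1257  0.478 ] bot [ 0.5399 -0.1265  0.162 ] [ 0.1412  0.021  -0.257   0.0197 -1.1821] 0.24 True True
[ 0.5144 -0.1441  0.474 ] bot [ 0.5381 -0.1447  0.1569] [ 0.0976  0.0612 -0.2176  0.0095 -1.2176] 0.22 True True
[ 0.5243 -0.1626  0.4697] bot [ 0.5362 -0.1628  0.1519] [ 0.0574  0.1015 -0.1791  0.0031 -1.2529] 0.2 True True
[ 0.534 -0.181  0.465] bot [ 0.534 -0.181  0.147] [ 0.0203  0.1419 -0.1411 -0.     -1.2879] 0.2 True True
```

Call:
play_rows:
  steps:
    - {"gripper": 0, "tx": -0.466, "ty": 0.242, "tz": -0.43, "ax": 0, "ay": 0, "az": 0}
    - {"gripper": 0, "tx": -0.466, "ty": 0.242, "tz": -0.43, "ax": 0, "ay": 0, "az": 0}
    - {"gripper": 0, "tx": -0.466, "ty": 0.242, "tz": -0.43, "ax": 0, "ay": 0, "az": 0}
    - {"gripper": 0, "tx": -0.466, "ty": 0.242, "tz": -0.43, "ax": 0, "ay": 0, "az": 0}
    - {"gripper": 0, "tx": 0.204, "ty": 0.667, "tz": -0.494, "ax": 0, "ay": -0.354, "az": 0.049}
    - {"gripper": 0, "tx": 0.204, "ty": 0.667, "tz": -0.494, "ax": 0, "ay": -0.354, "az": 0.049}
    - {"gripper": 0, "tx": 0.204, "ty": 0.667, "tz": -0.494, "ax": 0, "ay": -0.354, "az": 0.049}
    - {"gripper": 0, "tx": 0.204, "ty": 0.667, "tz": -0.494, "ax": 0, "ay": -0.354, "az": 0.049}
    - {"gripper": 0, "tx": 0.204, "ty": 0.667, "tz": -0.494, "ax": 0, "ay": -0.354, "az": 0.049}
    - {"gripper": 0, "tx": 0.204, "ty": 0.667, "tz": -0.494, "ax": 0, "ay": -0.354, "az": 0.049}
    - {"gripper": 0, "tx": 0.204, "ty": 0.667, "tz": -0.494, "ax": 0, "ay": -0.354, "az": 0.049}
    - {"gripper": 0, "tx": 0.204, "ty": 0.667, "tz": -0.494, "ax": 0, "ay": -0.354, "az": 0.049}
    - {"gripper": 0, "tx": 0.204, "ty": 0.667, "tz": -0.494, "ax": 0, "ay": -0.354, "az": 0.049}
    - {"gripper": 0, "tx": 0.204, "ty": 0.667, "tz": -0.494, "ax": 0, "ay": -0.354, "az": 0.049}
    - {"gripper": 0, "tx": 0.204, "ty": 0.667, "tz": -0.494, "ax": 0, "ay": -0.354, "az": 0.049}
    - {"gripper": 0, "tx": 0.204, "ty": 0.667, "tz": -0.494, "ax": 0, "ay": -0.354, "az": 0.049}
    - {"gripper": 0, "tx": 0.204, "ty": 0.667, "tz": -0.494, "ax": 0, "ay": -0.354, "az": 0.049}
    - {"gripper": 0, "tx": 0.204, "ty": 0.667, "tz": -0.494, "ax": 0, "ay": -0.354, "az": 0.049}
    - {"gripper": 0, "tx": 0, "ty": 0, "tz": 0, "ax": 0, "ay": 0, "az": 0}
    - {"gripper": 0, "tx": 0, "ty": 0, "tz": 0, "ax": 0, "ay": 0, "az": 0}

```text
t: 18.85
eef_pos: [0.535, -0.1824, 0.4628]
ee_rot: [0.67, 1.567, -2.634]
force: [0.5, 0.1, -6.3]
width: 0.0329
```

Run:
```python
from h import *
np.set_printoptions(precision=4,suppress=True)
s=telemetry.get_state();print(s['t'],s['q'],s['force'],s['width']);T=Tcur();print(T)
a=save('scene','pics/s17.png');b=save('top','pics/t17.png')
cv2.imwrite('pics/st17.png',np.hstack([cv2.resize(a[60:260,230:400],None,fx=2.3,fy=2.3),cv2.resize(b[120:270,280:400],None,fx=3.07,fy=3.067)])[:,:,::-1])
for d in(.159,.2588,.318): print(proj('scene',T[:3,3]+T[:3,0]*d),proj('top',T[:3,3]+T[:3,0]*d))
```

```text
18.85 [ 0.0184  0.1463 -0.1417  0.0021 -1.2866 -0.1809] [ 0.4742  0.1003 -6.2749] 0.03287520847309015
[[-0.0037 -0.1612 -0.9869  0.535 ]
 [-0.002  -0.9869  0.1612 -0.1824]
 [-1.      0.0026  0.0033  0.4628]
 [ 0.      0.      0.      1.    ]]
[ 72.0876 315.3623] [177.98   347.9486]
[112.3366 311.4619] [187.4165 340.4564]
[133.7626 309.3843] [192.3228 336.5548]
```

View pics/st17.png

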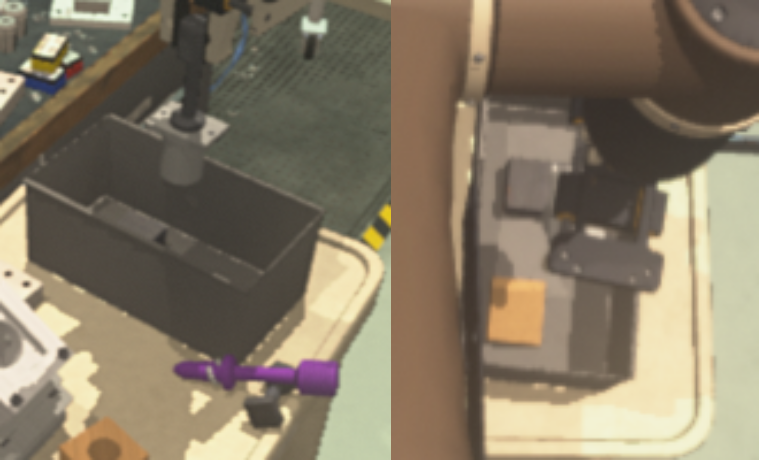

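Run:
```python
from h import *
np.set_printoptions(precision=4,suppress=True)
C=np.array([atz('scene',(60+v/2.3,230+u/2.3),.115) for u,v in[(25,182),(108,117),(322,210),(240,285)]]);print(C,C.mean(0))
```

```text
[[ 0.6741 -0.1083  0.115 ]
 [ 0.6655 -0.2532  0.115 ]
 [ 0.4037 -0.24    0.115 ]
 [ 0.4206 -0.097   0.115 ]] [ 0.541  -0.1746  0.115 ]
```

Call:
play_rows:
  steps:
    - {"gripper": 0, "tx": 0.5, "ty": 0, "tz": 0, "ax": 0, "ay": 0, "az": 0}
    - {"gripper": 0, "tx": 0.5, "ty": 0, "tz": 0, "ax": 0, "ay": 0, "az": 0}
    - {"gripper": 0, "tx": 0.5, "ty": 0, "tz": 0, "ax": 0, "ay": 0, "az": 0}
    - {"gripper": 0, "tx": 0.5, "ty": 0, "tz": 0, "ax": 0, "ay": 0, "az": 0}
    - {"gripper": 0, "tx": 0, "ty": 0, "tz": 0, "ax": 0, "ay": 0, "az": 0}
    - {"gripper": 0, "tx": 0, "ty": 0, "tz": 0, "ax": 0, "ay": 0, "az": 0}

```text
t: 19.45
eef_pos: [0.5337, -0.1809, 0.4149]
ee_rot: [1.282, 1.569, -2.018]
force: [0.3, -0.8, -6.0]
width: 0.033
```

Run:
```python
from h import *
np.set_printoptions(precision=4,suppress=True)
s=telemetry.get_state();print(s['t'],s['force'],s['eef_pos'],Tcur()[:3,0])
a=save('scene','pics/s18.png')
cv2.imwrite('pics/st18.png',cv2.resize(a[90:210,230:390],None,fx=4.7,fy=4.7,interpolation=2)[:,:,::-1])
```

```text
19.45 [ 0.346  -0.8137 -6.0167] [ 0.5337 -0.1809  0.4149] [-0.0009 -0.002  -1.    ]
```

View pics/st18.png

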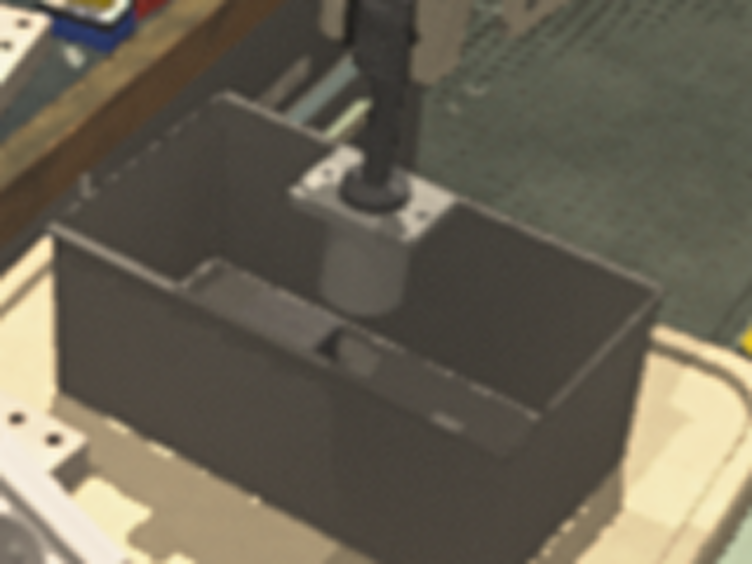

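Call:
play_rows:
  steps:
    - {"gripper": 0, "tx": 0.45, "ty": 0, "tz": 0, "ax": 0, "ay": 0, "az": 0}
    - {"gripper": 0, "tx": 0.45, "ty": 0, "tz": 0, "ax": 0, "ay": 0, "az": 0}
    - {"gripper": 0, "tx": 0.45, "ty": 0, "tz": 0, "ax": 0, "ay": 0, "az": 0}
    - {"gripper": 0, "tx": 0.45, "ty": 0, "tz": 0, "ax": 0, "ay": 0, "az": 0}
    - {"gripper": 0, "tx": 0.45, "ty": 0, "tz": 0, "ax": 0, "ay": 0, "az": 0}
    - {"gripper": 0, "tx": 0.45, "ty": 0, "tz": 0, "ax": 0, "ay": 0, "az": 0}
    - {"gripper": 0, "tx": 0.3, "ty": 0, "tz": 0, "ax": 0, "ay": 0, "az": 0}
    - {"gripper": 0, "tx": 0.1, "ty": 0, "tz": 0, "ax": 0, "ay": 0, "az": 0}
    - {"gripper": 0, "tx": 0.05, "ty": 0, "tz": 0, "ax": 0, "ay": 0, "az": 0}
    - {"gripper": 0, "tx": 0, "ty": 0, "tz": 0, "ax": 0, "ay": 0, "az": 0}

```text
t: 20.33
eef_pos: [0.5341, -0.1816, 0.3358]
ee_rot: [1.261, 1.569, -2.041]
force: [0.2, -0.2, -6.8]
width: 0.0329
```

Run:
```python
from h import *
np.set_printoptions(precision=4,suppress=True)
s=telemetry.get_state();print(s['t'],s['force'],s['eef_pos'],Tcur()[:3,0])
a=save('scene','pics/s19.png');b=save('top','pics/t19.png')
cv2.imwrite('pics/st19.png',np.hstack([cv2.resize(a[90:210,240:370],None,fx=3.2,fy=3.2,interpolation=2),cv2.resize(b[130:260,280:390],None,fx=3.2,fy=2.954,interpolation=2)])[:,:,::-1])
```

```text
20.3333 [ 0.175  -0.2219 -6.8427] [ 0.5341 -0.1816  0.3358] [-0.001  -0.0019 -1.    ]
```

View pics/st19.png

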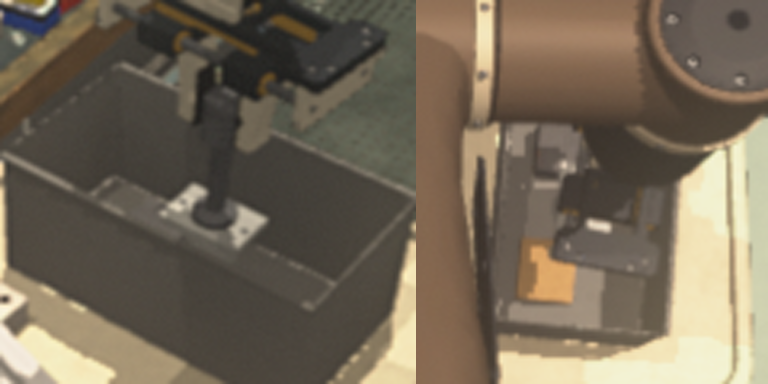

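Call:
play_rows:
  steps:
    - {"gripper": 0, "tx": 0.1, "ty": 0, "tz": 0, "ax": 0, "ay": 0, "az": 0}
    - {"gripper": 0, "tx": 0.1, "ty": 0, "tz": 0, "ax": 0, "ay": 0, "az": 0}
    - {"gripper": 0, "tx": 0.1, "ty": 0, "tz": 0, "ax": 0, "ay": 0, "az": 0}
    - {"gripper": 0, "tx": 0.1, "ty": 0, "tz": 0, "ax": 0, "ay": 0, "az": 0}
    - {"gripper": 0, "tx": 0.06, "ty": 0, "tz": 0, "ax": 0, "ay": 0, "az": 0}
    - {"gripper": 0, "tx": 0, "ty": 0, "tz": 0, "ax": 0, "ay": 0, "az": 0}

```text
t: 20.93
eef_pos: [0.5337, -0.1815, 0.3238]
ee_rot: [0.909, 1.568, -2.393]
force: [0.0, 0.8, -5.8]
width: 0.0329
```

Call:
play_rows:
  steps:
    - {"gripper": 0, "tx": 0.05, "ty": 0, "tz": 0, "ax": 0, "ay": 0, "az": 0}
    - {"gripper": 0, "tx": 0.05, "ty": 0, "tz": 0, "ax": 0, "ay": 0, "az": 0}
    - {"gripper": 0, "tx": 0, "ty": 0, "tz": 0, "ax": 0, "ay": 0, "az": 0}

```text
t: 21.18
eef_pos: [0.5338, -0.1816, 0.3216]
ee_rot: [1.096, 1.569, -2.206]
force: [-0.7, 0.2, -6.4]
width: 0.0333
```

Call:
play_rows:
  steps:
    - {"gripper": 0, "tx": 0.05, "ty": 0, "tz": 0, "ax": 0, "ay": 0, "az": 0}
    - {"gripper": 0, "tx": 0.05, "ty": 0, "tz": 0, "ax": 0, "ay": 0, "az": 0}
    - {"gripper": 0, "tx": 0, "ty": 0, "tz": 0, "ax": 0, "ay": 0, "az": 0}

```text
t: 21.43
eef_pos: [0.5338, -0.1816, 0.319]
ee_rot: [1.054, 1.569, -2.248]
force: [-0.7, 0.2, -6.5]
width: 0.0331
```

Call:
play_rows:
  steps:
    - {"gripper": 0, "tx": 0.05, "ty": 0, "tz": 0, "ax": 0, "ay": 0, "az": 0}
    - {"gripper": 0, "tx": 0.05, "ty": 0, "tz": 0, "ax": 0, "ay": 0, "az": 0}
    - {"gripper": 0, "tx": 0, "ty": 0, "tz": 0, "ax": 0, "ay": 0, "az": 0}

```text
t: 21.68
eef_pos: [0.5344, -0.1817, 0.3184]
ee_rot: [2.069, 1.568, -1.231]
force: [-2.4, 1.6, 5.9]
width: 0.0329
```

Call:
play_rows:
  newtons: 20
  steps:
    - {"gripper": 0, "tx": -0.03, "ty": 0, "tz": 0, "ax": 0, "ay": 0, "az": 0}
    - {"gripper": 0, "tx": 0, "ty": 0, "tz": 0, "ax": 0, "ay": 0, "az": 0}

```text
t: 21.85
eef_pos: [0.5344, -0.1816, 0.3184]
ee_rot: [2.291, 1.568, -1.01]
force: [-0.2, 0.5, 0.5]
width: 0.0335
```

Run:
```python
from h import *
np.set_printoptions(precision=4,suppress=True)
s=telemetry.get_state();print(s['t'],s['force'],s['moment'],s['eef_pos'],s['width'],Tcur()[:3])
a=save('scene','pics/s20.png')
cv2.imwrite('pics/st20.png',cv2.resize(a[90:210,240:370],None,fx=5,fy=5,interpolation=2)[:,:,::-1])
```

```text
21.85 [-0.1831  0.4919  0.5049] [ 0.095  -0.3774 -0.0218] [ 0.5344 -0.1816  0.3184] 0.033546465271289995 [[ 0.0013 -0.1588 -0.9873  0.5344]
 [-0.0021 -0.9873  0.1588 -0.1816]
 [-1.      0.0018 -0.0016  0.3184]]
```

View pics/st20.png

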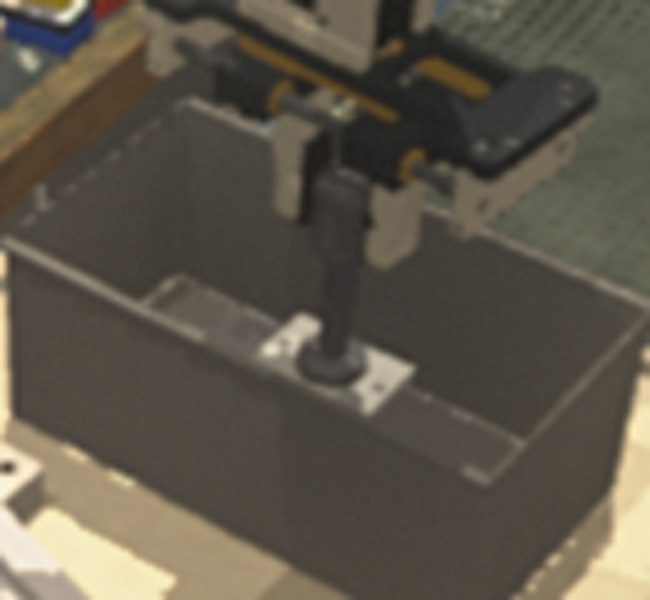

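Call:
play_rows:
  steps:
    - {"gripper": 0.45, "tx": 0, "ty": 0, "tz": 0, "ax": 0, "ay": 0, "az": 0}
    - {"gripper": 0.45, "tx": 0, "ty": 0, "tz": 0, "ax": 0, "ay": 0, "az": 0}
    - {"gripper": 0.75, "tx": 0, "ty": 0, "tz": 0, "ax": 0, "ay": 0, "az": 0}
    - {"gripper": 0.75, "tx": 0, "ty": 0, "tz": 0, "ax": 0, "ay": 0, "az": 0}
    - {"gripper": 0.75, "tx": 0, "ty": 0, "tz": 0, "ax": 0, "ay": 0, "az": 0}
    - {"gripper": 0.75, "tx": 0, "ty": 0, "tz": 0, "ax": 0, "ay": 0, "az": 0}

```text
t: 22.4
eef_pos: [0.5338, -0.1816, 0.3175]
ee_rot: [1.114, 1.569, -2.187]
force: [0.3, 0.3, 0.3]
width: 0.061
```

Run:
```python
from h import *
s=telemetry.get_state();print(s['t'],s['force'],s['width'])
a=save('scene','pics/s21.png')
cv2.imwrite('pics/st21.png',cv2.resize(a[90:210,240:370],None,fx=5,fy=5,interpolation=2)[:,:,::-1])
```

```text
22.4 [0.31938688 0.25052127 0.25340429] 0.06097191716209611
```

View pics/st21.png

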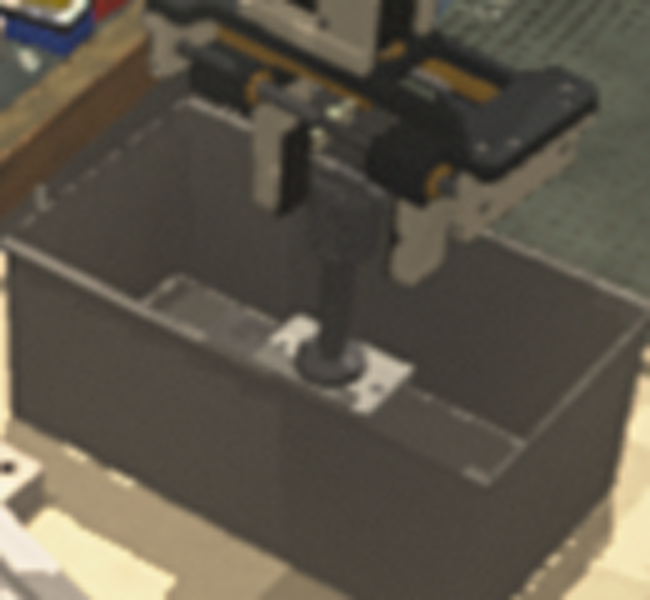

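It stands freely. I retract straight up and away, then check.

Call:
play_rows:
  steps:
    - {"gripper": 0.75, "tx": -0.4, "ty": 0, "tz": 0, "ax": 0, "ay": 0, "az": 0}
    - {"gripper": 0.75, "tx": -0.8, "ty": 0, "tz": 0, "ax": 0, "ay": 0, "az": 0}
    - {"gripper": 0.75, "tx": -0.8, "ty": 0, "tz": 0, "ax": 0, "ay": 0, "az": 0}
    - {"gripper": 0.75, "tx": -0.8, "ty": 0, "tz": 0, "ax": 0, "ay": 0, "az": 0}
    - {"gripper": 0.75, "tx": -0.8, "ty": 0, "tz": 0, "ax": 0, "ay": 0, "az": 0}
    - {"gripper": 0.75, "tx": -0.8, "ty": 0, "tz": 0, "ax": 0, "ay": 0, "az": 0}
    - {"gripper": 0.75, "tx": 0, "ty": -0.8, "tz": 0, "ax": 0, "ay": 0, "az": 0}
    - {"gripper": 0.75, "tx": 0, "ty": -0.8, "tz": 0, "ax": 0, "ay": 0, "az": 0}
    - {"gripper": 0.75, "tx": 0, "ty": -0.8, "tz": 0, "ax": 0, "ay": 0, "az": 0}
    - {"gripper": 0.75, "tx": 0, "ty": -0.8, "tz": 0, "ax": 0, "ay": 0, "az": 0}
    - {"gripper": 0.75, "tx": 0, "ty": -0.8, "tz": 0, "ax": 0, "ay": 0, "az": 0}
    - {"gripper": 0.75, "tx": 0, "ty": 0, "tz": 0, "ax": 0, "ay": 0, "az": 0}
    - {"gripper": 0.75, "tx": 0, "ty": 0, "tz": 0, "ax": 0, "ay": 0, "az": 0}

```text
t: 23.53
eef_pos: [0.55, -0.0819, 0.4281]
ee_rot: [1.513, 1.569, -1.786]
force: [-0.1, -0.7, 0.3]
width: 0.0658
```

Run:
```python
from h import *
s=telemetry.get_state();print(s['t'],s['q'],s['eef_pos'])
a=save('scene','pics/s22.png');b=save('top','pics/t22.png')
cv2.imwrite('pics/st22.png',np.hstack([cv2.resize(a[80:350,110:400],(400,372)),cv2.resize(b[120:275,150:390],None,fx=1.66,fy=2.4)])[:,:,::-1])
cv2.imwrite('pics/st22b.png',cv2.resize(a[90:210,240:370],None,fx=5,fy=5,interpolation=2)[:,:,::-1])
```

```text
23.5333 [ 0.20499087  0.14838856 -0.21783531  0.00169822 -1.20528195 -0.36362083] [ 0.54995758 -0.08188284  0.42814062]
```

View pics/st22.png

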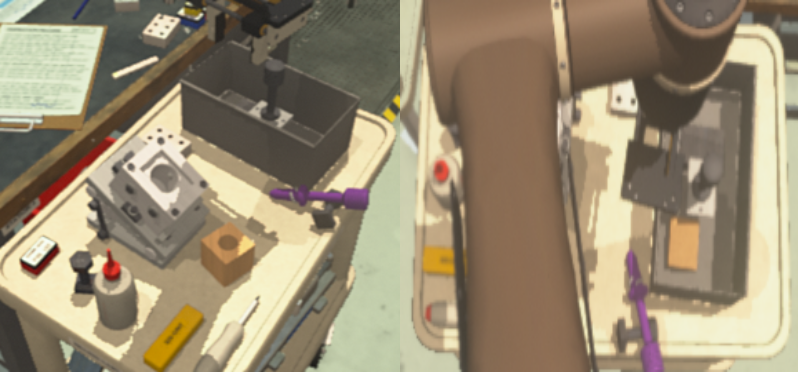

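View pics/st22b.png

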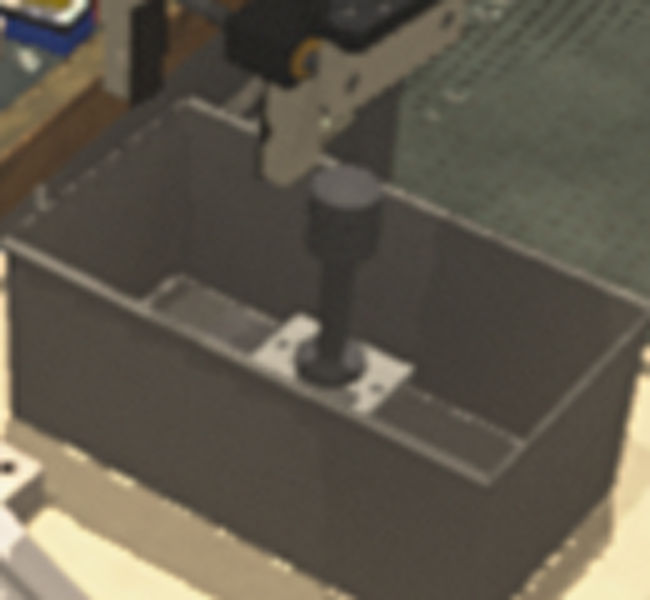

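Run:
```python
import cv2,numpy as np
a=cv2.imread('pics/scene0.png')[170:270,280:380];b=cv2.imread('pics/s22.png')[170:270,280:380]
cv2.imwrite('pics/cmp.png',cv2.resize(np.hstack([a,b]),None,fx=4,fy=4))
```

```text
(no output)
```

View pics/cmp.png

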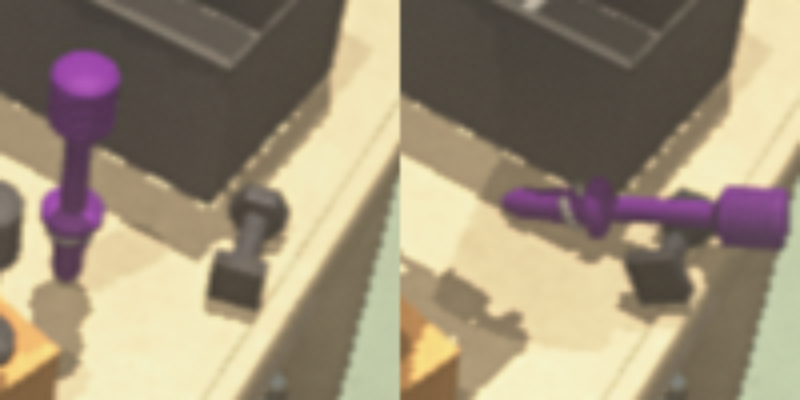

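```bash
python3 -c "
from station import *
print(telemetry.get_state()['t'],job_done())"
```

```text
the job is handed in; nothing more can be done
23.6333 None
```

The plug is out of the manifold. It stands upright on the bare floor of the bin with the puller still screwed in, and I handed the job in at 23.6 s. One thing on the cart did not stay put: the purple look-alike fell over (see below).

**What I did**
- I took the dark puller from its stand and inserted it along the tilted axis. Full depth would have put joint 3 past its range at that grip, so I let go and took the handle about 11 mm higher with about 1° of tilt.
- I screwed it in clockwise about half a turn until the axial force jumped and the collar matched its seated outline in the picture.
- I drew the plug about 80 mm along its axis, lowered it upright into the bin until the floor carried its weight, then released it and backed away.

**Last checks**
- **Plug and puller:** in the scene and top pictures they stand upright between the two boxes, with the collar on the plug. The pocket is empty, and the gripper is clear and touching nothing.
- **Forces and joints:** every reading I took stayed well under the limits, the highest being about 28 N, and no joint reading left its range.

**What did not check out**
- **Purple look-alike:** it stood in the first pictures but was lying down at the next look, before I gripped anything. It lies partly over the flat bolt and the cart rim, and it had stayed put in every picture since.
- **Flat bolt:** it seems to have shifted a few millimetres, probably when the purple one fell on it.
- **Cause of the fall:** my planned path kept about 10 cm clear of it and no force showed, so I think it toppled by itself, but I did not see it happen. I left both where they were.

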